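# Start the screw cap of a specimen jar in the station bay and keep hold of it

## Task

Push the grey tote with the specimen jar along the roller track until it sits fully home in the station bay, against the yellow end stop. Then, without lifting the red cap off the jar, turn it backward (counter-clockwise seen from above) until its thread drops, and from there forward (clockwise) one full turn, so that it is started straight but not screwed down. Finish while still holding the cap in the gripper, and leave everything else on the bench where it stands.

Things in the scene. Friction and masses are not known exactly. Their poses are not given: they have to be found in the camera images.
- bay (a point): Station bay at one end of the roller track: point on its black rubber floor (53 mm above the bench) where the middle of the tote's underside lies when home. Axes of the track: y along it, -y towards the yellow end stop, whose face is 90 mm from here and rises 33 mm above the floor; z up. Side channels 128 mm apart rise 22 mm above the floor along the whole track and guide the tote.
- last_roller (a point): Top of the grey roller next to the bay, mid-width; axes of the track. The track is 580 mm long and may lie a little turned on the bench; its eleven free-running rollers are 19 mm thick and 33 mm apart, this one and ten more towards +y. Roller tops lie 2 mm above the bay floor: the tote drops those 2 mm off this roller as it comes home, and is then kept by it.
- tote_base (a point): Middle of the underside of the grey open tote, 120 mm wide (x), 180 mm long (y), 55 mm high, about 0.7 kg with the jar, which is wedged fast in it, its axis 35 mm from the middle towards -y. It starts on the rollers 13 to 23 cm short of home, axes along the track's. It rolls freely, but slides on the rubber in the bay (about 5 N).
- tote_end (a point): Middle of the top edge of the tote's +y end wall, outer face: the upright wall to push on, 4 mm thick, reaching 55 mm down from this point and 120 mm across.
- jar_neck (a point): Point on the axis of the jar's neck, 131 mm above the tote's underside, level with the upper ends of its thread; axes of the tote. White square jar, 84 mm wide; its shoulder lies 26 mm below this point, its rim 4 mm above. Right-hand two-start thread: pitch 5 mm, 10 mm of travel a turn, about 1.5 mm of play up and down, 1 mm sideways.
- jar_mark (a point): Blue mark on the jar's shoulder, on the +x side of the neck, 36 mm from its axis: shows where the thread starts.
- cap_mid (a point): Centre of the red screw cap lying loosely on the neck, half-way up; 58 mm across, round and ribbed (may be gripped at any yaw), 30 mm high, 45 g; z up, x towards the white arrow on its top. Height above jar_neck: 13.7 mm just before the drop, 8.7 mm when dropped, -1.3 mm one turn forward of that; fully screwed down is another 0.6 turn.
- cap_arrow (a point): Point on the cap's side, 29 mm from its axis, half-way up, under the tip of the white arrow. At the start the arrow stands 0.8 to 2.2 rad clockwise (seen from above) of the blue mark.
- cap: The same cap; origin at the centre of its underside. Turned backward (counter-clockwise) it climbs 10 mm per turn; as the arrow comes over the blue mark (or up to 0.1 rad beyond) its thread runs off the thread end and the cap drops 5 mm by itself, or yields 5 mm to a light push down while gripped. Turned forward it goes down 10 mm per turn. It stays put when let go.
- pot_a: Bystander: low sample pot with a yellow lid, 37 mm across, 46 mm high, standing loose in the tote's pocket behind the +y end wall; it rides along with the tote. Origin under its centre.
- pot_b: Bystander: the same with a white lid, beside it in the pocket. Origin under its centre.
- strip_jar: Bystander: white round jar with a black lid and coloured squares, 57 mm across, 95 mm high; origin under its centre.
- oil_bottle: Bystander: small amber bottle with a black cap, 28 mm across, 72 mm high; origin under its centre.
- tube_rack: Bystander: white rack 70 x 230 mm with red-capped tubes, 96 mm high; origin under its centre, long side along y.
- slide_box: Bystander: flat blue slide box 88 x 178 x 36 mm; origin under its centre, long side along y.
- red_tray: Bystander: shallow red tray 150 x 210 x 28 mm with forceps and swabs; origin under its centre, long side along y.
Things that resemble listed ones, but are neither listed nor needed, are in the scene too. Of the things like the cap, leave any that is black, purple or turquoise; of the rest the smaller one is meant.

How it is judged:
On the way, in this order (a step that is already met when the one before it is completed fails the run):
1. the tote sits fully home in the station bay (y of tote_base in the frame of bay between -0.004 and 0.006 m and z of tote_base in the frame of bay below 0.0012 m and angle between the z axis of tote_base and the z axis of bay, either way round below 0.03 rad and linear speed of cap below 0.05 m/s), for 0.2 s.
2. the cap is turned backward, up to the end of its thread (x of cap_arrow in the frame of jar_neck above 0.02465 m and z of cap_mid in the frame of jar_neck above 0.0115 m), for 0.05 s.
3. the cap has dropped off the thread end, close to where it ran off (x of cap_arrow in the frame of jar_neck above 0.0145 m and z of cap_mid in the frame of jar_neck between 0.0065 and 0.0107 m), for 0.1 s.
At the end, for the whole second after the job is handed in: The tote is home in the bay (within 6 mm of the stop, down on the bay floor, level); the cap is straight on the neck (within 0.08 rad), one turn (10 mm, give or take 2.2 mm = 0.22 turn) further down than where it dropped, at rest, and the fingers still hold it with more than 2 N (y of tote_base in the frame of bay between -0.004 and 0.006 m and z of tote_base in the frame of bay below 0.0012 m and angle between the z axis of tote_base and the z axis of bay, either way round below 0.03 rad and z of cap_mid in the frame of jar_neck between -0.0035 and 0.0009 m and angle between the z axis of cap_mid and the z axis of jar_neck, either way round below 0.08 rad and contact force between the fingers and cap above 2 N and linear speed of cap below 0.02 m/s); the arm keeps its last pose, push and grip.
It fails at once if the cap is lifted off the neck (z of cap_mid in the frame of jar_neck above 0.022 m).
It fails at once if the tote with the jar is tipped (angle between tote_base's own z axis and vertical above 0.2 rad).
It fails at once if a sample pot leaves its pocket in the tote or tips over (distance between any of pot_a, pot_b and tote_end above 0.085 m or angle between any of pot_a, pot_b's own z axis and vertical above 0.4 rad).
It fails at once if a bystander is pushed or knocked over (distance of any of strip_jar, oil_bottle, tube_rack, slide_box, red_tray from where it was at the start of the episode above 0.02 m or angle between any of strip_jar, oil_bottle, tube_rack, slide_box, red_tray's own z axis and vertical above 0.3 rad).
It also fails if it takes over 64 s, if anything falls off the work surface, if the arm or the gripper's body presses on something with over 40 N, if the wrist force passes 120 N, or if a joint passes its speed limit or range.

## Robot

A 6-joint arm with a two-finger parallel gripper is mounted at the origin on the work surface. World frame = base frame: x ahead of the robot, y to its left, z up, the work surface at z = 0. Lengths are in m, angles in rad, forces in N, time in s.
With the tool pointing down it reaches from about 0.25 to 0.85 m from the base axis. Payload 12.5 kg.
Tool frame: the origin (TCP) lies midway between the tips of the shut fingers; the grasp point (between the pads) lies 19 mm behind it (r.hold_point_z is the distance from the TCP to the grasp point, in m); z points along the fingers, x is the direction in which the jaws open and shut, and the axes are right-handed (so a half turn about z gives the same grasp; the last joint's range is limited). The gripper opens to 93 mm and grips with 3 to 60 N. Pads are 15 mm wide; open, the fingers measure 128 mm over their backs; the gripper's body (75 mm by 188 mm) begins 65 mm behind the grasp point.
Start: joints at [1.021, 0.351, 1.652, -0, 1.139, -0.085], TCP at [0.247, 0.492, 0.219] pointing down, gripper open.
Joint ranges: [-2.75, 2.75], [-0.79, 2.1], [0.01, 2.65], [-1.57, 4.71], [0.07, 3.14], [-2.87, 2.87]. Speed limits (rad/s): [2.22, 2.22, 2.79, 3.14, 3.14, 3.14].

## Interface

Orientations are given as a 3x3 rotation matrix whose columns are the frame's x, y, z axes.
In Python, from plant import r gives the robot as it stands. The module is installed in compiled form; this text tells all that it offers.
- The arm moves only by the tool move_arm, never from a script. Its argument "motion" is a list of rows, each an object of numbers: "x", "y", "z": the shift along the tool's x, y, z normalised to -1 to 1, where 1 is 500 mm; "ax", "ay", "az": the turn, a rotation vector about the tool's x, y, z normalised to -1 to 1, where 1 is 2 pi rad; "claw": the opening, from 0 (shut) to 1 (fully open). A call has 1 to 10 rows; each row shifts and turns the commanded pose from where the row before left it, along the tool's axes as they then stand; what a row does not reach is not made up. A row lasts 1/12 s, in which the tool goes at most 41.7 mm and 7.16 degrees, less where a joint would pass 70% of its speed; a pose out of reach is approached as far as the arm can. A call with a number of a shift or a turn outside -1 to 1 is refused whole. A call with a gripper value outside its range is refused whole. The fingers move at their own pace and stop on an object; "squeeze" is the grip in N (left out, the last holds). Time passes only in rows, so rows that do not move let the fingers close. It gives the time, the measured TCP pose, the force and the opening at its end, in the units of the state.
- r.get_obs(): the state, without advancing time (a new reading comes with each control period).
- r.grab_frame(name): name is "scene" or "top" or "wrist"; returns the picture (384x512x3 uint8, red, green, blue); there is no depth.
- r.camera_params(name): a dict with "K" (3x3 intrinsics, pixels), "rvec" (rotation vector, rad) and "tvec" (3), from world to camera coordinates, as OpenCV has them. Camera axes: x right, y down, z forward; pixel columns grow to the right and rows downward; lengths in m; the calibration is good to about 2 mm. A picture is of the moment at which its call begins: read the wrist's pose just before it. camera_params takes no time and is no camera call; for the wrist camera it gives the pose at the moment of the call.
- r.finish_job(): hands the job in, once; it reports no verdict.
The state is a dict: "time": time; "q": joint angles; "qvel": joint speeds; "joint_efforts": joint torques, N m; "tcp_pos": TCP position; "tcp_rot": TCP orientation; "force": force on the tool from outside, world axes, zero at the start; "ft_torque": the same for the moment, N m; "width": finger opening in m.
Only numpy, scipy, OpenCV 4.12 (cv2) and the standard library are available. Lean on these libraries where they do the work, as an engineer would, in place of code of your own. Each camera call takes 0.05 s, during which the arm holds its last target.

## Working session

There is one attempt and no reset: what is moved stays moved. The work goes in short steps, Python scripts to look and compute and a tool call to move; the robot and the scene stay as the last step left them, time stands still between calls to the robot, and variables do not carry over. Pictures are saved under pics/ and viewed, and the job is handed in when it is done.

Besides the shell and the picture viewer there is one more tool, called as a command line: name --argument value ..., lists and objects as JSON in quotes. move_arm: Moves the arm, as the interface text tells. Scaled input: -1 to 1 covers 500 mm each way for a shift and 2 pi rad each way for a turn. Its arguments: {"type":"object","properties":{"motion":{"type":"array"},"squeeze":{"type":"number"}},"required":["motion"]}

```bash
mkdir -p pics; python3 - <<'E'
from plant import r
import cv2
for n in ["scene","top"]:
    f=r.grab_frame(n); cv2.imwrite(f"pics/{n}0.png",cv2.resize(f[:,:,::-1],(800,600),interpolation=cv2.INTER_CUBIC)); cv2.imwrite(f"pics/{n}0_raw.png",f[:,:,::-1])
    print(n,r.camera_params(n))
o=r.get_obs()
print(o["time"],o["tcp_pos"],o["tcp_rot"],o["width"],o["force"],r.hold_point_z)
E
```

```text
scene {'K': array([[389.68929884,   0.        , 258.2124661 ],
       [  0.        , 389.68929884, 191.4201932 ],
       [  0.        ,   0.        ,   1.        ]]), 'rvec': array([ 0.98250421,  2.3374416 , -1.13274182]), 'tvec': array([ 0.45923101, -0.0712161 ,  1.41490178])}
top {'K': array([[454.22070806,   0.        , 259.76041782],
       [  0.        , 454.22070806, 188.92760682],
       [  0.        ,   0.        ,   1.        ]]), 'rvec': array([ 2.1521085 , -2.15309979,  0.13173818]), 'tvec': array([-0.14409311,  0.56416415,  1.44391982])}
0.1 [0.24635781 0.49140272 0.21815154] [[ 4.48241512e-01  8.93912331e-01 -5.40179432e-04]
 [ 8.93911885e-01 -4.48241830e-01 -8.96021669e-04]
 [-1.04309584e-03 -8.12387075e-05 -9.99999453e-01]] 0.09306477743345648 [-0.0916843  -0.80427923 -0.26904094] 0.0188
```

View pics/scene0.png

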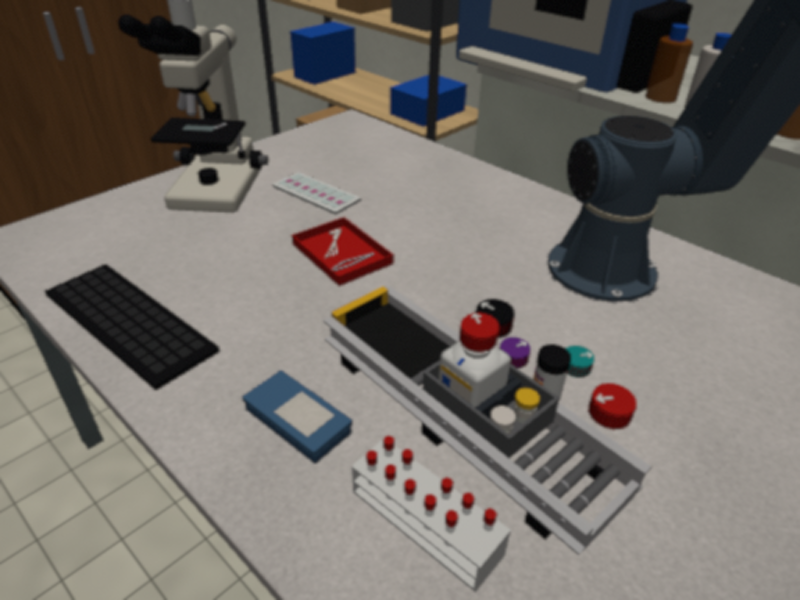

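View pics/top0.png

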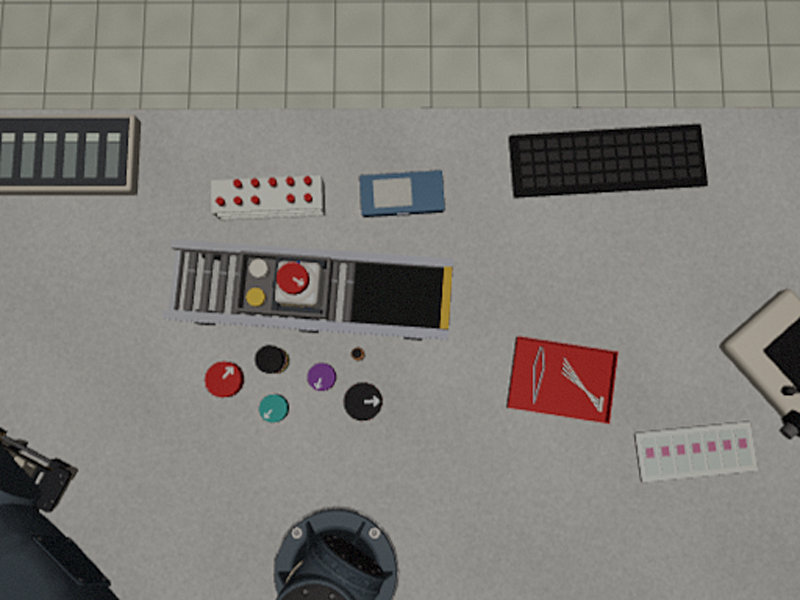

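```bash
cat > h.py <<'E'
import numpy as np, cv2
from plant import r
def cam(n):
    p=r.camera_params(n); R,_=cv2.Rodrigues(np.array(p["rvec"],float)); return p["K"],R,np.array(p["tvec"],float)
def proj(n,P,c=None):
    K,R,t=c or cam(n); q=(K@(R@np.atleast_2d(P).T+t[:,None])).T; return q[:,:2]/q[:,2:]
def back(n,uv,z,c=None):
    K,R,t=c or cam(n); uv=np.atleast_2d(uv).astype(float)
    d=(R.T@np.linalg.inv(K)@np.c_[uv,np.ones(len(uv))].T).T; C=-R.T@t
    return C+d*((z-C[2])/d[:,2])[:,None]
E
python3 - <<'E'
import cv2
a=cv2.imread("pics/top0_raw.png")
c=a[150:220,100:300]; cv2.imwrite("pics/top0_c.png",cv2.resize(c,(800,280),interpolation=cv2.INTER_CUBIC))
a=cv2.imread("pics/scene0_raw.png")
c=a[180:355,205:420]; cv2.imwrite("pics/scene0_c.png",cv2.resize(c,None,fx=3.7,fy=3.4,interpolation=cv2.INTER_CUBIC))
from h import *
print(-cam("top")[1].T@cam("top")[2],-cam("scene")[1].T@cam("scene")[2])
E
```

```text
[ 0.37527843 -0.15276126  1.50325599] [1.16806386 0.46090331 0.80069149]
```

View pics/top0_c.png

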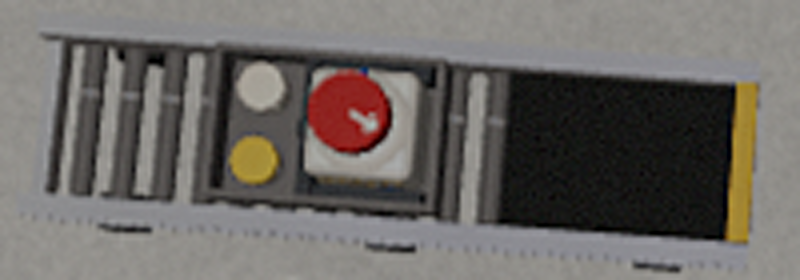

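View pics/scene0_c.png

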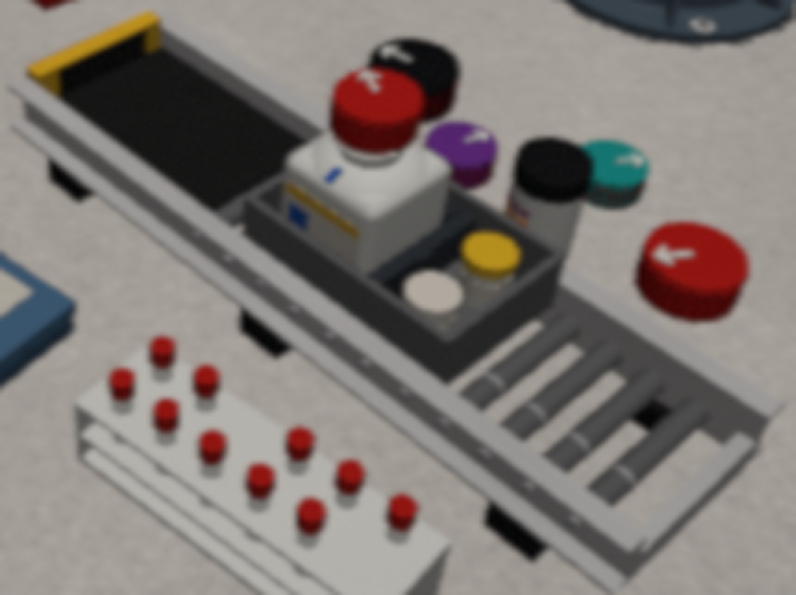

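```bash
python3 - <<'E'
from h import *
def P(pts,z): return back("top",np.array(pts)/4+[100-0.375,150-0.375],z)
s=P([[737,82],[727,240]],0.086); print("stop",s, s.mean(0))
ch=P([[60,34],[752,77]],0.075); print("chan",ch, np.arctan2(*(ch[0]-ch[1])[:2])) 
ch=P([[30,215],[748,260]],0.075); print("chan",ch, np.arctan2(*(ch[0]-ch[1])[:2])) 
t=P([[219,44],[447,62],[437,215],[208,200]],0.110); print("tote",t,np.linalg.norm(np.diff(t,axis=0),axis=1),t.mean(0))
print("cap",P([[349,112]],0.212), P([[365,68],[380,128]],.212))
print("fl",P([[510,72],[498,222]],.053))
K,R,t=cam("scene")
def S(pts,z): return back("scene",np.array(pts)/[3.7,3.4]+[205,180]-.36,z)
print(S([[380,90]],.212), "stop",S([[60,65],[158,20],[30,70]],.086))
print("tote",S([[445,340],[562,255]],.110))
E
```

```text
stop [[ 0.61750693 -0.220894    0.086     ]
 [ 0.49232392 -0.21221985  0.086     ]] [ 0.55491543 -0.21655692  0.086     ]
chan [[ 0.65894486  0.32047297  0.075     ]
 [ 0.62341266 -0.23339962  0.075     ]] 0.06406450343791119
chan [[ 0.51336398  0.33831     0.075     ]
 [ 0.47745382 -0.2290985   0.075     ]] 0.06320372720786487
tote [[0.64390171 0.18422261 0.11      ]
 [0.62943807 0.00596756 0.11      ]
 [0.509777   0.012061   0.11      ]
 [0.52151779 0.18910787 0.11      ]] [0.17884088 0.11981611 0.17743573] [0.57615864 0.09783976 0.11      ]
cap [[0.57439109 0.06441364 0.212     ]] [[0.60650259 0.05350989 0.212     ]
 [0.56273863 0.04187698 0.212     ]]
fl [[ 0.63155529 -0.03871406  0.053     ]
 [ 0.50961422 -0.0301993   0.053     ]]
[[0.56958939 0.06462561 0.212     ]] stop [[ 0.59487002 -0.21920096  0.086     ]
 [ 0.49459486 -0.21048647  0.086     ]
 [ 0.61606753 -0.23062253  0.086     ]]
tote [[0.64182832 0.18406083 0.11      ]
 [0.52563674 0.1930442  0.11      ]]
```

The top and scene views show the track, with the stop to the right (crop pixel 732,160). The caps that could be meant are red on the jar (scene 480,330), larger red on the bench (scene 612,405), plus black, purple and turquoise ones. The red cap on the jar is the smaller red one, and its position matches the jar axis. The enlarged crop confirms this. Its arrow is about 2 rad clockwise of the blue mark. I'll move behind the tote first.

move_arm --motion '[{"x": -0.013, "y": 0.07, "claw": 0}, {"x": -0.013, "y": 0.07, "claw": 0}, {"x": -0.013, "y": 0.07, "claw": 0}, {"x": -0.013, "y": 0.07, "claw": 0}, {"x": -0.013, "y": 0.07, "claw": 0}, {"x": -0.013, "y": 0.07, "claw": 0}, {"x": -0.013, "y": 0.07, "claw": 0}, {"x": -0.013, "y": 0.07, "claw": 0}, {"x": -0.013, "y": 0.07, "claw": 0}, {"x": -0.013, "y": 0.07, "claw": 0}]' --squeeze 10

```text
$.motion[0]: bad value
```

move_arm --motion '[{"x": -0.013, "y": 0.07, "z": 0.0, "ax": 0.0, "ay": 0.0, "az": 0.0, "claw": 0.0}]' --squeeze 10

```text
time: 0.18
tcp_pos: [0.2723, 0.4719, 0.2183]
tcp_rot: [[0.445, 0.896, -0.001], [0.896, -0.445, 0.0], [-0.0, -0.001, -1.0]]
force: [0.8, -0.0, 0.3]
width: 0.0897
```

move_arm --motion '[{"x": -0.0144, "y": 0.076, "z": 0, "ax": 0, "ay": 0, "az": 0, "claw": 0}, {"x": -0.0144, "y": 0.076, "z": 0, "ax": 0, "ay": 0, "az": 0, "claw": 0}, {"x": -0.0144, "y": 0.076, "z": 0, "ax": 0, "ay": 0, "az": 0, "claw": 0}, {"x": -0.0144, "y": 0.076, "z": 0, "ax": 0, "ay": 0, "az": 0, "claw": 0}, {"x": -0.0144, "y": 0.076, "z": 0, "ax": 0, "ay": 0, "az": 0, "claw": 0}, {"x": -0.0144, "y": 0.076, "z": 0, "ax": 0, "ay": 0, "az": 0, "claw": 0}, {"x": -0.0144, "y": 0.076, "z": 0, "ax": 0, "ay": 0, "az": 0, "claw": 0}, {"x": -0.0144, "y": 0.076, "z": 0, "ax": 0, "ay": 0, "az": 0, "claw": 0}, {"x": -0.0144, "y": 0.076, "z": 0, "ax": 0, "ay": 0, "az": 0, "claw": 0}, {"x": -0.0144, "y": 0.076, "z": 0, "ax": 0, "ay": 0, "az": 0, "claw": 0}]'

```text
time: 1.02
tcp_pos: [0.5835, 0.2339, 0.2183]
tcp_rot: [[0.448, 0.894, -0.001], [0.894, -0.448, -0.0], [-0.0, -0.0, -1.0]]
force: [0.2, 1.1, 0.1]
width: 0.0245
```

move_arm --motion '[{"x": 0, "y": 0, "z": 0, "ax": 0, "ay": 0, "az": 0.01864, "claw": 0}, {"x": 0, "y": 0, "z": 0, "ax": 0, "ay": 0, "az": 0.01864, "claw": 0}, {"x": 0, "y": 0, "z": 0, "ax": 0, "ay": 0, "az": 0.01864, "claw": 0}, {"x": 0, "y": 0, "z": 0, "ax": 0, "ay": 0, "az": 0.01864, "claw": 0}, {"x": 0, "y": 0, "z": 0, "ax": 0, "ay": 0, "az": 0.01864, "claw": 0}, {"x": 0, "y": 0, "z": 0, "ax": 0, "ay": 0, "az": 0.01864, "claw": 0}, {"x": 0, "y": 0, "z": 0, "ax": 0, "ay": 0, "az": 0.01864, "claw": 0}, {"x": 0, "y": 0, "z": 0, "ax": 0, "ay": 0, "az": 0.01864, "claw": 0}, {"x": 0, "y": 0, "z": 0, "ax": 0, "ay": 0, "az": 0.01864, "claw": 0}, {"x": 0, "y": 0, "z": 0, "ax": 0, "ay": 0, "az": 0.01864, "claw": 0}]'

```text
time: 1.85
tcp_pos: [0.5821, 0.2354, 0.2182]
tcp_rot: [[0.997, -0.071, -0.001], [-0.071, -0.997, -0.0], [-0.001, 0.0, -1.0]]
force: [0.1, -0.5, -0.8]
width: 0.0005
```

```bash
python3 - <<'E'
from h import *
f=r.grab_frame("wrist"); cv2.imwrite("pics/w1.png",f[:,:,::-1])
o=r.get_obs();print(o["time"],o["tcp_pos"],o["q"],r.camera_params("wrist"))
f=r.grab_frame("scene"); cv2.imwrite("pics/s1.png",cv2.resize(f[120:360,180:512,::-1],(800,578),interpolation=cv2.INTER_CUBIC))
E
```

```text
1.9 [0.58210178 0.2354085  0.21822521] [3.10165626e-01 4.93564125e-01 1.43657954e+00 3.28123139e-05
 1.21222107e+00 3.89643475e-01] {'K': array([[296.98383648,   0.        , 249.89227192],
       [  0.        , 296.98383648, 198.35950632],
       [  0.        ,   0.        ,   1.        ]]), 'rvec': array([-2.87696319,  0.11472963,  0.01752188]), 'tvec': array([-0.56101403,  0.24153885,  0.46277342])}
```

View pics/w1.png

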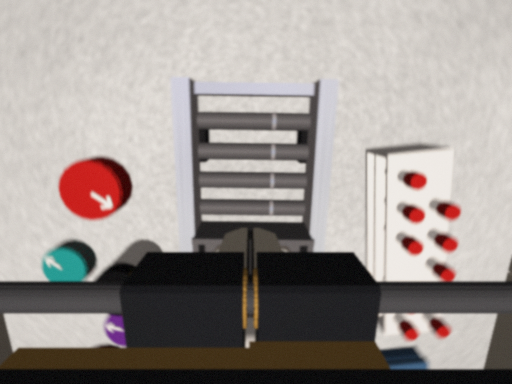

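View pics/s1.png

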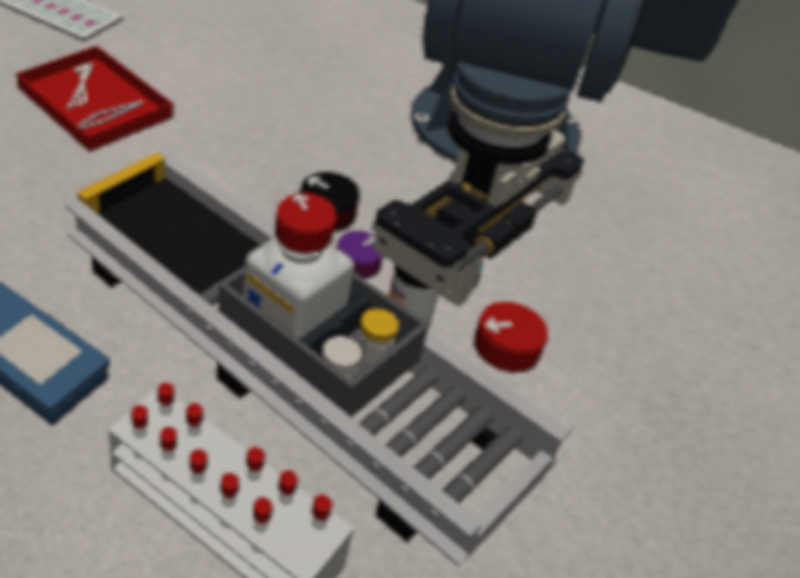

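move_arm --motion '[{"x": 0, "y": 0, "z": 0.069, "ax": 0, "ay": 0, "az": 0, "claw": 0}, {"x": 0, "y": 0, "z": 0.069, "ax": 0, "ay": 0, "az": 0, "claw": 0}, {"x": 0, "y": 0, "z": 0.069, "ax": 0, "ay": 0, "az": 0, "claw": 0}, {"x": 0, "y": 0, "z": 0.069, "ax": 0, "ay": 0, "az": 0, "claw": 0}, {"x": 0, "y": 0.02, "z": 0, "ax": 0, "ay": 0, "az": 0, "claw": 0}, {"x": 0, "y": 0.02, "z": 0, "ax": 0, "ay": 0, "az": 0, "claw": 0}, {"x": 0, "y": 0.01, "z": 0, "ax": 0, "ay": 0, "az": 0, "claw": 0}]'

```text
time: 2.53
tcp_pos: [0.5815, 0.2092, 0.0825]
tcp_rot: [[0.998, -0.064, 0.002], [-0.064, -0.998, 0.0], [0.002, -0.0, -1.0]]
force: [0.7, 0.3, -0.4]
width: 0.0004
```

```bash
python3 - <<'E'
from h import *
f=r.grab_frame("scene"); cv2.imwrite("pics/s2.png",cv2.resize(f[120:360,180:512,::-1],(800,578),interpolation=cv2.INTER_CUBIC))
E
```

```text
(no output)
```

View pics/s2.png

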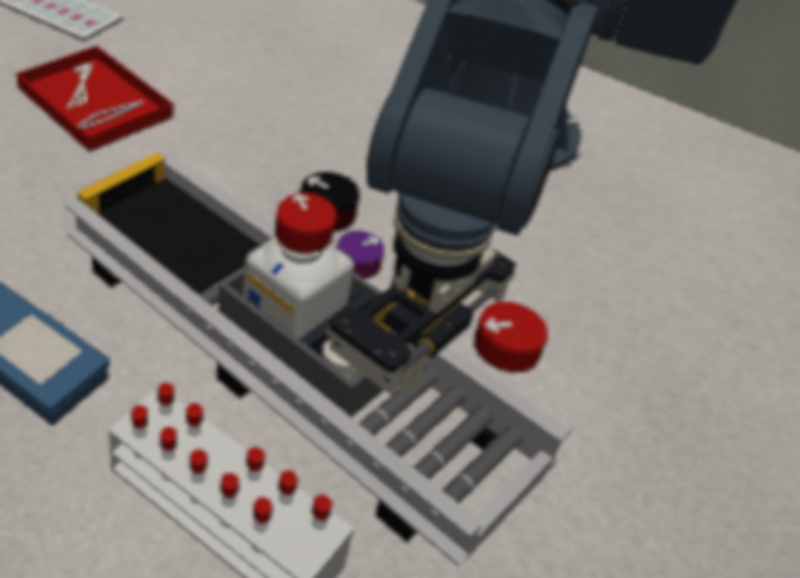

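move_arm --motion '[{"x": 0, "y": 0.008, "z": 0, "ax": 0, "ay": 0, "az": 0, "claw": 0}, {"x": 0, "y": 0.008, "z": 0, "ax": 0, "ay": 0, "az": 0, "claw": 0}, {"x": 0, "y": 0.006, "z": 0, "ax": 0, "ay": 0, "az": 0, "claw": 0}, {"x": 0, "y": 0.006, "z": 0, "ax": 0, "ay": 0, "az": 0, "claw": 0}, {"x": 0, "y": 0.008, "z": 0, "ax": 0, "ay": 0, "az": 0, "claw": 0}, {"x": 0, "y": 0.008, "z": 0, "ax": 0, "ay": 0, "az": 0, "claw": 0}, {"x": 0, "y": 0.01, "z": 0, "ax": 0, "ay": 0, "az": 0, "claw": 0}, {"x": 0, "y": 0.01, "z": 0, "ax": 0, "ay": 0, "az": 0, "claw": 0}, {"x": 0, "y": 0.01, "z": 0, "ax": 0, "ay": 0, "az": 0, "claw": 0}, {"x": 0, "y": 0.01, "z": 0, "ax": 0, "ay": 0, "az": 0, "claw": 0}]'

```text
time: 3.42
tcp_pos: [0.5778, 0.168, 0.0806]
tcp_rot: [[0.998, -0.065, -0.0], [-0.065, -0.998, -0.0], [-0.0, 0.0, -1.0]]
force: [-0.3, 1.0, -0.2]
width: 0.0004
```

```bash
python3 - <<'E'
from h import *
f=r.grab_frame("scene"); cv2.imwrite("pics/s3.png",cv2.resize(f[120:360,180:512,::-1],(800,578),interpolation=cv2.INTER_CUBIC))
E
```

```text
(no output)
```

View pics/s3.png

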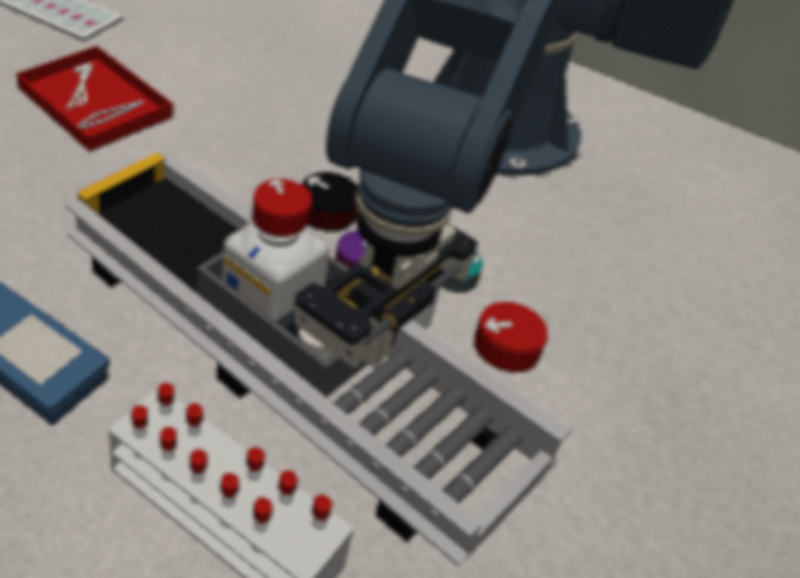

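The tote rolls along with the fingers, so I'll keep pushing.

move_arm --motion '[{"x": 0, "y": 0.01, "z": 0, "ax": 0, "ay": 0, "az": 0, "claw": 0}, {"x": 0, "y": 0.012, "z": 0, "ax": 0, "ay": 0, "az": 0, "claw": 0}, {"x": 0, "y": 0.012, "z": 0, "ax": 0, "ay": 0, "az": 0, "claw": 0}, {"x": 0, "y": 0.012, "z": 0, "ax": 0, "ay": 0, "az": 0, "claw": 0}, {"x": 0, "y": 0.012, "z": 0, "ax": 0, "ay": 0, "az": 0, "claw": 0}, {"x": 0, "y": 0.012, "z": 0, "ax": 0, "ay": 0, "az": 0, "claw": 0}, {"x": 0, "y": 0.012, "z": 0, "ax": 0, "ay": 0, "az": 0, "claw": 0}, {"x": 0, "y": 0.012, "z": 0, "ax": 0, "ay": 0, "az": 0, "claw": 0}, {"x": 0, "y": 0.012, "z": 0, "ax": 0, "ay": 0, "az": 0, "claw": 0}, {"x": 0, "y": 0.012, "z": 0, "ax": 0, "ay": 0, "az": 0, "claw": 0}]'

```text
time: 4.3
tcp_pos: [0.574, 0.1091, 0.0806]
tcp_rot: [[0.998, -0.065, -0.0], [-0.065, -0.998, -0.0], [-0.0, 0.0, -1.0]]
force: [0.0, 1.3, -0.2]
width: 0.0001
```

move_arm --motion '[{"x": 0, "y": 0.012, "z": 0, "ax": 0, "ay": 0, "az": 0, "claw": 0}, {"x": 0, "y": 0.012, "z": 0, "ax": 0, "ay": 0, "az": 0, "claw": 0}, {"x": 0, "y": 0.012, "z": 0, "ax": 0, "ay": 0, "az": 0, "claw": 0}, {"x": 0, "y": 0.012, "z": 0, "ax": 0, "ay": 0, "az": 0, "claw": 0}, {"x": 0, "y": 0.012, "z": 0, "ax": 0, "ay": 0, "az": 0, "claw": 0}, {"x": 0, "y": 0.01, "z": 0, "ax": 0, "ay": 0, "az": 0, "claw": 0}, {"x": 0, "y": 0.01, "z": 0, "ax": 0, "ay": 0, "az": 0, "claw": 0}, {"x": 0, "y": 0.01, "z": 0, "ax": 0, "ay": 0, "az": 0, "claw": 0}, {"x": 0, "y": 0.01, "z": 0, "ax": 0, "ay": 0, "az": 0, "claw": 0}, {"x": 0, "y": 0.01, "z": 0, "ax": 0, "ay": 0, "az": 0, "claw": 0}]'

```text
time: 5.13
tcp_pos: [0.5704, 0.0545, 0.0806]
tcp_rot: [[0.998, -0.065, -0.0], [-0.065, -0.998, 0.0], [-0.0, -0.0, -1.0]]
force: [-0.5, 2.5, -2.0]
width: 0.0001
```

```bash
python3 - <<'E'
from h import *
f=r.grab_frame("scene"); cv2.imwrite("pics/s4.png",cv2.resize(f[120:360,180:512,::-1],(800,578),interpolation=cv2.INTER_CUBIC))
E
```

```text
(no output)
```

View pics/s4.png

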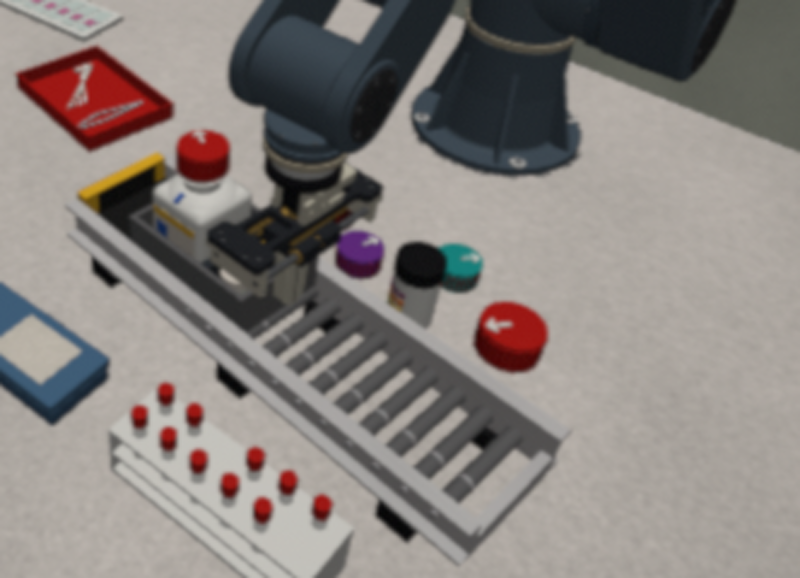

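move_arm --motion '[{"x": 0, "y": 0.01, "z": 0, "ax": 0, "ay": 0, "az": 0, "claw": 0}, {"x": 0, "y": 0.01, "z": 0, "ax": 0, "ay": 0, "az": 0, "claw": 0}, {"x": 0, "y": 0.01, "z": 0, "ax": 0, "ay": 0, "az": 0, "claw": 0}, {"x": 0, "y": 0.01, "z": 0, "ax": 0, "ay": 0, "az": 0, "claw": 0}, {"x": 0, "y": 0.01, "z": 0, "ax": 0, "ay": 0, "az": 0, "claw": 0}, {"x": 0, "y": 0.01, "z": 0, "ax": 0, "ay": 0, "az": 0, "claw": 0}, {"x": 0, "y": 0.01, "z": 0, "ax": 0, "ay": 0, "az": 0, "claw": 0}, {"x": 0, "y": 0.01, "z": 0, "ax": 0, "ay": 0, "az": 0, "claw": 0}, {"x": 0, "y": 0.01, "z": 0, "ax": 0, "ay": 0, "az": 0, "claw": 0}, {"x": 0, "y": 0.01, "z": 0, "ax": 0, "ay": 0, "az": 0, "claw": 0}]'

```text
time: 6.02
tcp_pos: [0.5672, 0.0045, 0.0806]
tcp_rot: [[0.998, -0.065, -0.0], [-0.065, -0.998, -0.0], [-0.0, 0.0, -1.0]]
force: [0.4, 2.7, -1.5]
width: 0.0005
```

move_arm --motion '[{"x": 0, "y": 0.006, "z": 0, "ax": 0, "ay": 0, "az": 0, "claw": 0}, {"x": 0, "y": 0.006, "z": 0, "ax": 0, "ay": 0, "az": 0, "claw": 0}, {"x": 0, "y": 0.006, "z": 0, "ax": 0, "ay": 0, "az": 0, "claw": 0}, {"x": 0, "y": 0.006, "z": 0, "ax": 0, "ay": 0, "az": 0, "claw": 0}, {"x": 0, "y": 0.006, "z": 0, "ax": 0, "ay": 0, "az": 0, "claw": 0}]'

```text
time: 6.43
tcp_pos: [0.5662, -0.0102, 0.0806]
tcp_rot: [[0.998, -0.065, -0.0], [-0.065, -0.998, 0.0], [-0.0, -0.0, -1.0]]
force: [-0.0, 2.4, -2.0]
width: 0.0003
```

```bash
python3 - <<'E'
from h import *
f=r.grab_frame("scene"); cv2.imwrite("pics/s5.png",cv2.resize(f[120:360,180:512,::-1],(800,578),interpolation=cv2.INTER_CUBIC))
E
```

```text
(no output)
```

View pics/s5.png

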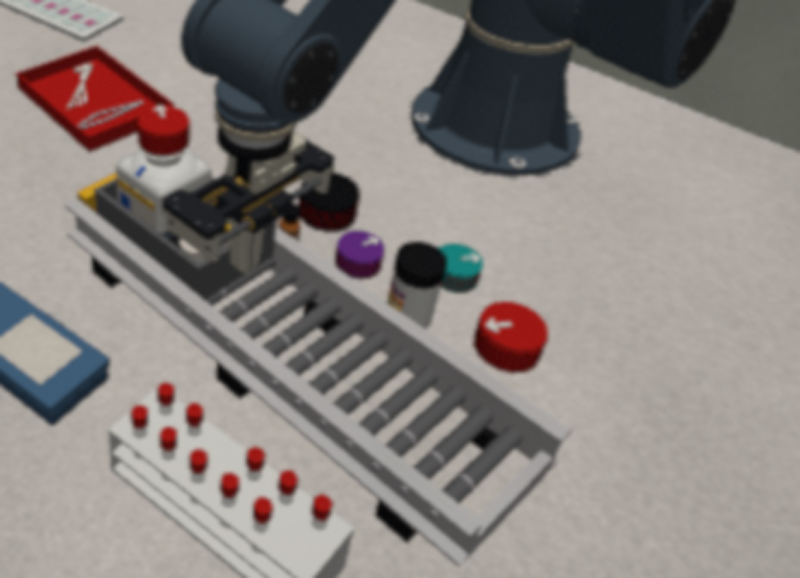

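Near the stop now, so I'll go slower and stop once the force rises.

move_arm --motion '[{"x": 0, "y": 0.005, "z": 0, "ax": 0, "ay": 0, "az": 0, "claw": 0}, {"x": 0, "y": 0.005, "z": 0, "ax": 0, "ay": 0, "az": 0, "claw": 0}, {"x": 0, "y": 0.005, "z": 0, "ax": 0, "ay": 0, "az": 0, "claw": 0}, {"x": 0, "y": 0.005, "z": 0, "ax": 0, "ay": 0, "az": 0, "claw": 0}]'

```text
time: 6.82
tcp_pos: [0.5656, -0.0202, 0.0806]
tcp_rot: [[0.998, -0.065, 0.0], [-0.065, -0.998, -0.0], [0.0, -0.0, -1.0]]
force: [-0.4, 3.3, -1.4]
width: 0.0005
```

move_arm --motion '[{"x": 0, "y": 0.004, "z": 0, "ax": 0, "ay": 0, "az": 0, "claw": 0}, {"x": 0, "y": 0.004, "z": 0, "ax": 0, "ay": 0, "az": 0, "claw": 0}, {"x": 0, "y": 0.002, "z": 0, "ax": 0, "ay": 0, "az": 0, "claw": 0}]'

```text
time: 7.07
tcp_pos: [0.5653, -0.0252, 0.0806]
tcp_rot: [[0.998, -0.065, -0.0], [-0.065, -0.998, -0.0], [-0.0, 0.0, -1.0]]
force: [0.7, 3.1, -1.0]
width: 0.0006
```

move_arm --motion '[{"x": 0, "y": 0.002, "z": 0, "ax": 0, "ay": 0, "az": 0, "claw": 0}, {"x": 0, "y": 0.002, "z": 0, "ax": 0, "ay": 0, "az": 0, "claw": 0}]'

```text
time: 7.23
tcp_pos: [0.5655, -0.0265, 0.0808]
tcp_rot: [[0.998, -0.066, 0.001], [-0.066, -0.998, 0.001], [0.001, -0.001, -1.0]]
force: [2.9, 12.9, -0.7]
width: 0.0002
```

move_arm --motion '[{"x": 0, "y": 0.001, "z": 0, "ax": 0, "ay": 0, "az": 0, "claw": 0}, {"x": 0, "y": 0, "z": 0, "ax": 0, "ay": 0, "az": 0, "claw": 0}]'

```text
time: 7.4
tcp_pos: [0.5658, -0.0265, 0.0809]
tcp_rot: [[0.998, -0.065, 0.002], [-0.065, -0.998, 0.001], [0.002, -0.002, -1.0]]
force: [3.0, 9.8, -1.9]
width: 0.0005
```

```bash
python3 - <<'E'
from h import *
f=r.grab_frame("scene"); cv2.imwrite("pics/s6.png",cv2.resize(f[140:290,200:350,::-1],(600,600),interpolation=cv2.INTER_CUBIC))
f=r.grab_frame("top"); cv2.imwrite("pics/t6.png",cv2.resize(f[150:220,100:300,::-1],(800,280),interpolation=cv2.INTER_CUBIC))
E
```

```text
(no output)
```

View pics/s6.png

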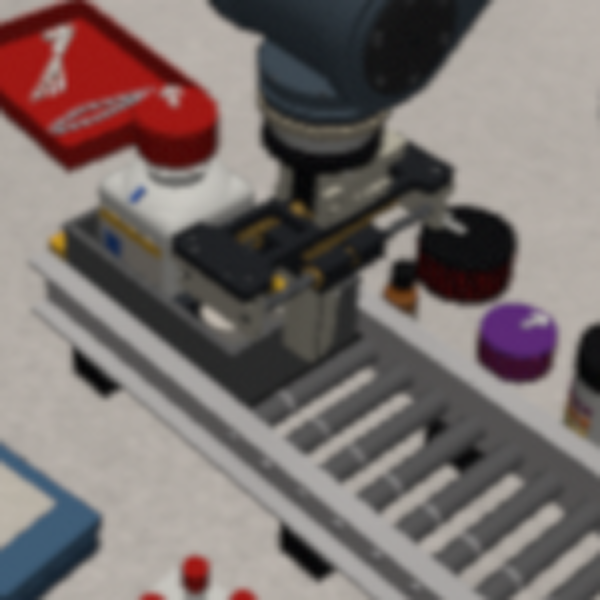

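View pics/t6.png

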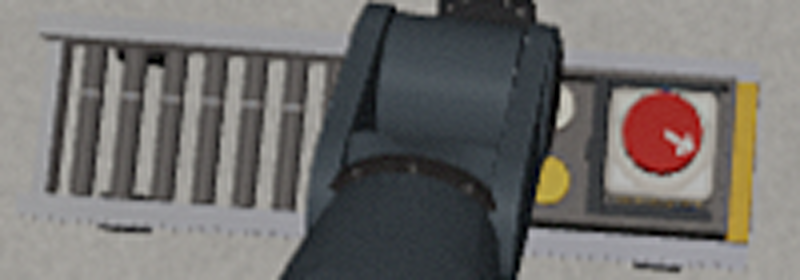

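move_arm --motion '[{"x": 0, "y": -0.01, "z": 0, "ax": 0, "ay": 0, "az": 0, "claw": 0}, {"x": 0, "y": -0.03, "z": 0, "ax": 0, "ay": 0, "az": 0, "claw": 0}, {"x": 0, "y": -0.04, "z": 0, "ax": 0, "ay": 0, "az": 0, "claw": 0}, {"x": 0, "y": 0, "z": -0.07, "ax": 0, "ay": 0, "az": 0, "claw": 0.5}, {"x": 0, "y": 0, "z": -0.07, "ax": 0, "ay": 0, "az": 0, "claw": 1}, {"x": 0, "y": 0, "z": -0.07, "ax": 0, "ay": 0, "az": 0, "claw": 1}, {"x": 0, "y": 0, "z": -0.07, "ax": 0, "ay": 0, "az": 0, "claw": 1}, {"x": 0, "y": 0, "z": -0.07, "ax": 0, "ay": 0, "az": 0, "claw": 1}, {"x": 0, "y": 0, "z": -0.03, "ax": 0, "ay": 0, "az": 0, "claw": 1}]'

```text
time: 8.25
tcp_pos: [0.5689, 0.0121, 0.2757]
tcp_rot: [[0.998, -0.065, 0.006], [-0.065, -0.998, -0.001], [0.006, 0.001, -1.0]]
force: [0.6, 0.6, -0.0]
width: 0.0358
```

```bash
python3 - <<'E'
from h import *
f=r.grab_frame("scene"); cv2.imwrite("pics/s7.png",cv2.resize(f[140:290,200:350,::-1],(600,600),interpolation=cv2.INTER_CUBIC))
f=r.grab_frame("top"); cv2.imwrite("pics/t7.png",cv2.resize(f[150:220,180:300,::-1],(800,467),interpolation=cv2.INTER_CUBIC))
f=r.grab_frame("wrist"); cv2.imwrite("pics/w7.png",f[:,:,::-1])
print(r.get_obs()["tcp_pos"],r.get_obs()["force"])
E
```

```text
[0.56805639 0.01218682 0.27150433] [ 0.46531849  0.38831994 -1.1009807 ]
```

View pics/s7.png

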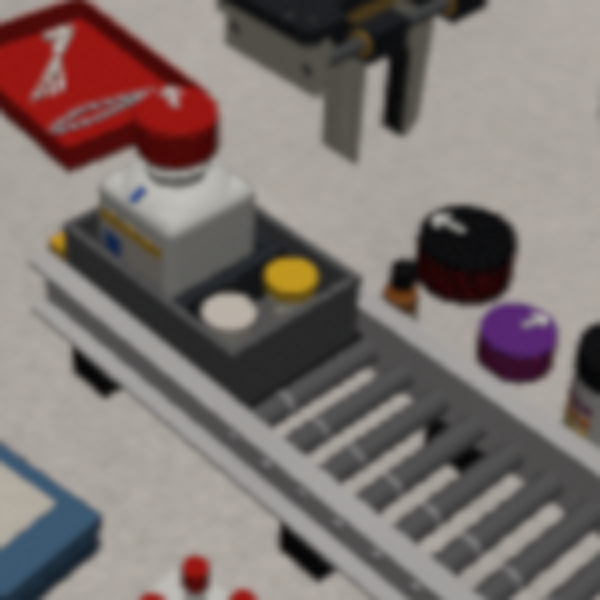

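View pics/t7.png

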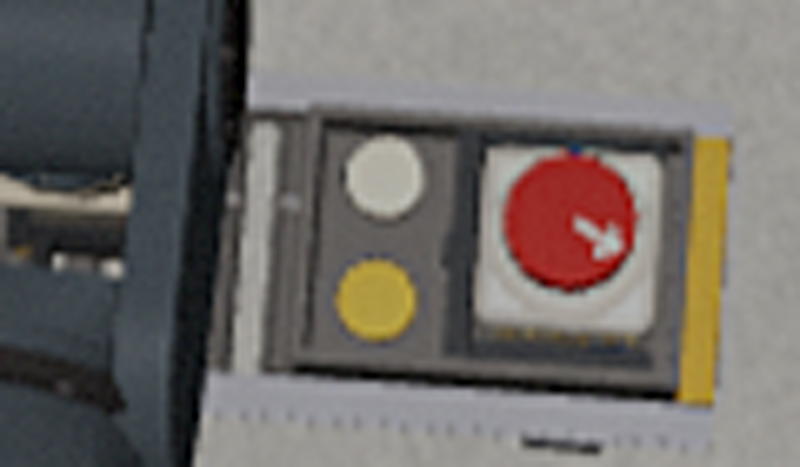

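View pics/w7.png

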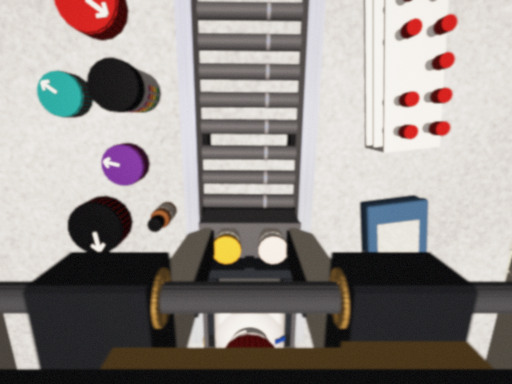

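```bash
python3 - <<'E'
from h import *
def P(pts,z): return back("top",np.array(pts)/(20/3)+[180-0.425,150-0.425],z)
yt=np.array([.064,.998]);xt=np.array([.998,-.064])
s=P([[693,137],[682,400]],0.086); print("stop",s,s.mean(0))
t=P([[312,103],[297,367]],0.108); print("rear",t,t.mean(0))
m=s.mean(0)[:2];print("dist",(t[:,:2]-m)@yt,(t[:,:2]-m)@xt)
f=r.grab_frame("top").astype(int)
def blob(n,z,box):
    f=r.grab_frame(n); hsv=cv2.cvtColor(f,cv2.COLOR_RGB2HSV)
    mk=((hsv[...,0]<8)|(hsv[...,0]>172))&(hsv[...,1]>150)&(hsv[...,2]>90)
    b=np.zeros_like(mk); b[box[1]:box[3],box[0]:box[2]]=1; mk&=b.astype(bool)
    mk=cv2.morphologyEx(mk.astype(np.uint8),cv2.MORPH_CLOSE,np.ones((5,5)))
    c=max(cv2.findContours(mk,cv2.RETR_EXTERNAL,cv2.CHAIN_APPROX_NONE)[0],key=cv2.contourArea)
    e=cv2.fitEllipse(c); print(e); return back(n,[e[0]],z),c
print("cap",blob("top",.209,(240,160,290,210))[0])
print("jar axis from stop", m+yt*.055)
E
```

```text
stop [[ 0.61750812 -0.21978768  0.086     ]
 [ 0.49247974 -0.21378381  0.086     ]] [ 0.55499393 -0.21678574  0.086     ]
rear [[ 0.63006624 -0.04062382  0.108     ]
 [ 0.50606765 -0.03483202  0.108     ]] [ 0.56806694 -0.03772792  0.108     ]
dist [0.18061423 0.17845853] [ 0.0636478  -0.06047347]
((265.1025390625, 182.83563232421875), (18.415742874145508, 18.800975799560547), 18.84574317932129)
cap [[ 0.55946642 -0.16072061  0.209     ]]
jar axis from stop [ 0.55851393 -0.16189574]
```

Home distance checks out: rear wall to stop face measures 179.5 mm against 180. I'll pass beyond the cap to see it from close up with the wrist camera.

move_arm --motion '[{"x": 0, "y": 0.05, "z": 0, "ax": 0, "ay": 0, "az": 0, "claw": 1}, {"x": 0, "y": 0.07, "z": 0, "ax": 0, "ay": 0, "az": 0, "claw": 1}, {"x": 0, "y": 0.07, "z": 0, "ax": 0, "ay": 0, "az": 0, "claw": 1}, {"x": 0, "y": 0.07, "z": 0, "ax": 0, "ay": 0, "az": 0, "claw": 1}, {"x": 0, "y": 0.07, "z": 0, "ax": 0, "ay": 0, "az": 0, "claw": 1}, {"x": 0, "y": 0.07, "z": 0, "ax": 0, "ay": 0, "az": 0, "claw": 1}, {"x": 0, "y": 0.07, "z": 0, "ax": 0, "ay": 0, "az": 0, "claw": 1}, {"x": 0, "y": 0.07, "z": 0, "ax": 0, "ay": 0, "az": 0, "claw": 1}, {"x": 0, "y": 0, "z": 0, "ax": 0, "ay": 0, "az": 0, "claw": 1}]'

```text
time: 9.25
tcp_pos: [0.5487, -0.262, 0.2683]
tcp_rot: [[0.998, -0.069, -0.003], [-0.069, -0.998, -0.0], [-0.003, 0.0, -1.0]]
force: [-0.3, -0.5, 0.1]
width: 0.0928
```

```bash
python3 - <<'E'
from h import *
c=cam("wrist"); f=r.grab_frame("wrist"); cv2.imwrite("pics/w8.png",f[:,:,::-1]); np.savez("w8.npz",K=c[0],R=c[1],t=c[2],f=f)
print(r.get_obs()["tcp_pos"],-c[1].T@c[2])
E
```

```text
[ 0.54905443 -0.25935228  0.26837508] [ 0.554295   -0.18990791  0.43341   ]
```

View pics/w8.png

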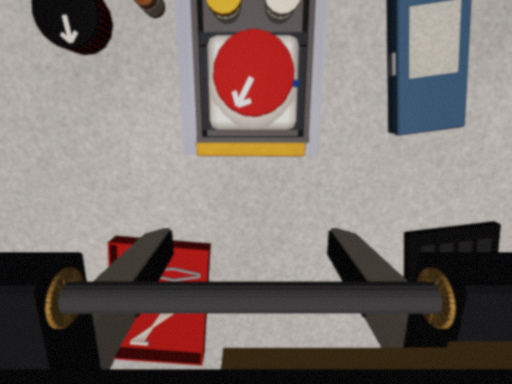

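```bash
cat > capm.py <<'E'
from h import *
def measure(c,f,ztop,box):
    hsv=cv2.cvtColor(f,cv2.COLOR_RGB2HSV)
    mk=((hsv[...,0]<8)|(hsv[...,0]>172))&(hsv[...,1]>150)&(hsv[...,2]>130)
    b=np.zeros(mk.shape,bool); b[box[1]:box[3],box[0]:box[2]]=1; mk&=b
    mk=mk.astype(np.uint8)
    cs=cv2.findContours(cv2.morphologyEx(mk,cv2.MORPH_CLOSE,np.ones((3,3))),cv2.RETR_EXTERNAL,cv2.CHAIN_APPROX_NONE)[0]
    k=cv2.convexHull(max(cs,key=cv2.contourArea))
    P=back(None,k[:,0],ztop,c)[:,:2]
    # min enclosing/ellipse in metric plane
    (x,y),ax,_=cv2.fitEllipse((P*1000).astype(np.float32))
    cen=np.array([x,y])/1000
    # arrow: white inside
    inner=np.zeros_like(mk); cv2.fillConvexPoly(inner,k,1); inner=cv2.erode(inner,np.ones((5,5)))
    w=(hsv[...,1]<110)&(hsv[...,2]>120)&(inner>0)
    vv,uu=np.nonzero(w)
    W=back(None,np.c_[uu,vv],ztop,c)[:,:2]-cen
    m=W.mean(0)
    return cen,ax,np.arctan2(m[1],m[0]),np.linalg.norm(m)*1000,np.linalg.norm(W,axis=1).max()*1000,len(uu),np.degrees(np.linalg.eigh(np.cov(W.T))[1][:,1]),W
E
python3 - <<'E'
from capm import *
d=np.load("w8.npz"); c=(d["K"],d["R"],d["t"]); f=d["f"]
for z in (.205,.209,.213):
    o=measure(c,f,z,(200,20,305,125)); print(z,o[0],o[1],"arrow yaw",o[2],o[3],o[4],o[5])
W=o[-1]; e=np.linalg.eigh(np.cov(W.T))[1][:,1]; print("arrow axis yaw",np.arctan2(e[1],e[0]))
print("stop", back(None,[[197,143],[306,143]],.086,c))
print("mark",back(None,[[297,84]],.158,c))
big=cv2.resize(f[15:165,180:330,::-1],(600,600),interpolation=cv2.INTER_CUBIC); cv2.imwrite("pics/w8c.png",big)
E
```

```text
0.205 [ 0.55796393 -0.15902458] (56.69906234741211, 57.471675872802734) arrow yaw -2.142746153747037 15.717334714018108 25.484585001221994 352
0.209 [ 0.55789966 -0.15956541] (55.70610809326172, 56.46521759033203) arrow yaw -2.1427448816848513 15.442083476413949 25.038285787899056 352
0.213 [ 0.55783539 -0.16010626] (54.71319580078125, 55.458740234375) arrow yaw -2.1427441080038965 15.1668194085067 24.59197386855785 352
arrow axis yaw 1.0130470269566378
stop [[ 0.49016481 -0.21275583  0.086     ]
 [ 0.61559307 -0.22145652  0.086     ]]
mark [[ 0.59612963 -0.16372837  0.158     ]]
```

View pics/w8c.png

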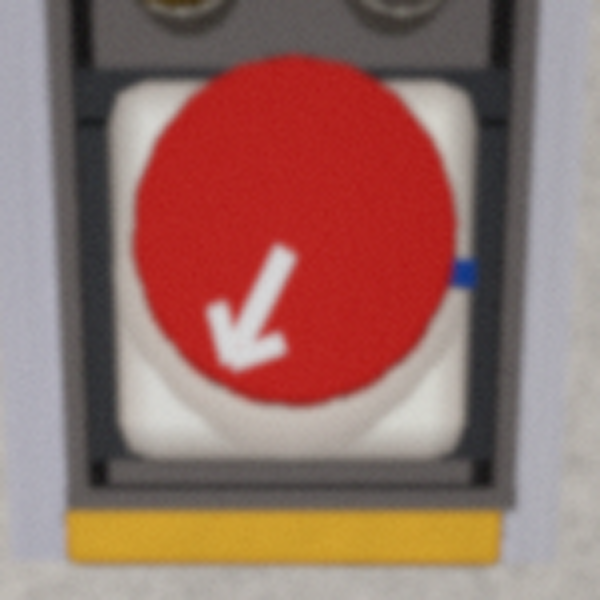

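move_arm --motion '[{"x": 0.002, "y": -0.05, "z": 0, "ax": 0, "ay": 0, "az": 0, "claw": 1}, {"x": 0.002, "y": -0.07, "z": 0, "ax": 0, "ay": 0, "az": 0, "claw": 1}, {"x": 0, "y": -0.07, "z": 0, "ax": 0, "ay": 0, "az": 0, "claw": 1}, {"x": 0, "y": 0, "z": 0.02, "ax": 0, "ay": 0, "az": 0, "claw": 1}, {"x": 0, "y": 0, "z": 0.02, "ax": 0, "ay": 0, "az": 0, "claw": 1}, {"x": 0, "y": 0, "z": 0, "ax": 0, "ay": 0, "az": 0, "claw": 1}, {"x": 0, "y": 0, "z": 0, "ax": 0, "ay": 0, "az": 0, "claw": 1}]'

```text
time: 9.88
tcp_pos: [0.5578, -0.1626, 0.2494]
tcp_rot: [[0.998, -0.066, -0.002], [-0.066, -0.998, 0.001], [-0.002, -0.001, -1.0]]
force: [0.6, 0.0, 0.3]
width: 0.0931
```

```bash
python3 - <<'E'
from h import *
f=r.grab_frame("scene"); cv2.imwrite("pics/s9.png",cv2.resize(f[100:250,180:330,::-1],(600,600),interpolation=cv2.INTER_CUBIC))
f=r.grab_frame("wrist"); cv2.imwrite("pics/w9.png",f[:,:,::-1])
o=r.get_obs();print(o["tcp_pos"],o["tcp_rot"],o["force"],o["q"])
E
```

```text
[ 0.55825343 -0.16308733  0.25048814] [[ 9.97810804e-01 -6.61321788e-02 -3.66189763e-04]
 [-6.61321783e-02 -9.97810871e-01  1.35536115e-05]
 [-3.66284456e-04  1.06929867e-05 -9.99999933e-01]] [0.22510301 0.03190126 0.33872384] [-3.64211495e-01  3.78820369e-01  1.52956051e+00 -1.24806941e-04
  1.23355878e+00 -2.97989698e-01]
```

View pics/s9.png

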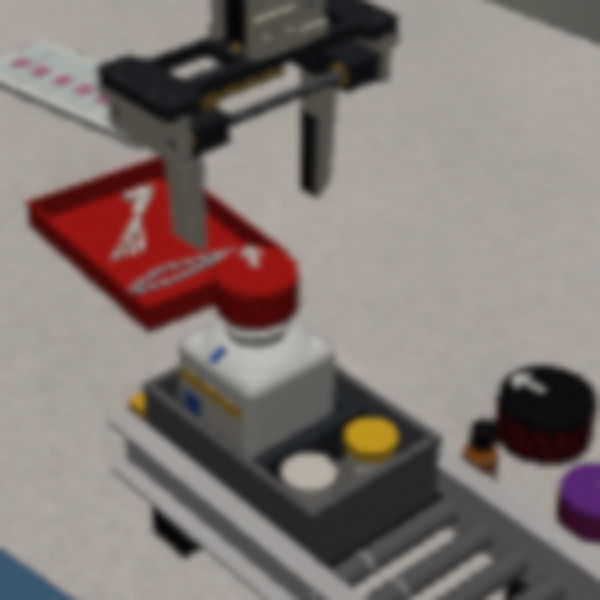

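View pics/w9.png

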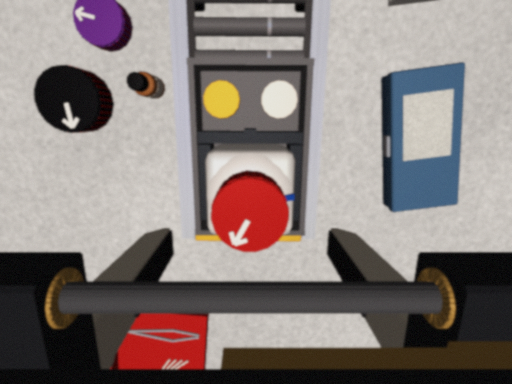

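```bash
python3 - <<'E'
from capm import *
c=cam("wrist"); f=r.grab_frame("wrist")
o=measure(c,f,.2094,(200,160,300,255)); print(o[0],o[1],"arrow yaw",o[2],o[3],o[4],o[5])
c=cam("wrist"); 
print("stop",back(None,[[196,236],[301,236]],.086,c),"mark",back(None,[[292,197]],.158,c))
o=r.get_obs();print(o["tcp_pos"])
E
```

```text
[ 0.55787854 -0.15829556] (55.96244430541992, 57.27070617675781) arrow yaw -2.0860900031330933 17.033562436395606 26.385173384841323 282
stop [[ 0.48991335 -0.22144288  0.086     ]
 [ 0.61463798 -0.22972627  0.086     ]] mark [[ 0.59617494 -0.16135873  0.158     ]]
[ 0.55831495 -0.16310352  0.25072025]
```

move_arm --motion '[{"x": 0, "y": -0.006, "z": 0.036, "ax": 0, "ay": 0, "az": 0, "claw": 1}, {"x": 0, "y": 0, "z": 0.036, "ax": 0, "ay": 0, "az": 0, "claw": 1}, {"x": 0, "y": 0, "z": 0.036, "ax": 0, "ay": 0, "az": 0, "claw": 1}, {"x": 0, "y": 0, "z": 0.036, "ax": 0, "ay": 0, "az": 0, "claw": 1}, {"x": 0, "y": 0, "z": 0, "ax": 0, "ay": 0, "az": 0, "claw": 0.66}, {"x": 0, "y": 0, "z": 0, "ax": 0, "ay": 0, "az": 0, "claw": 0.66}, {"x": 0, "y": 0, "z": 0, "ax": 0, "ay": 0, "az": 0, "claw": 0.66}, {"x": 0, "y": 0, "z": 0, "ax": 0, "ay": 0, "az": 0, "claw": 0.66}]' --squeeze 3

```text
time: 10.7
tcp_pos: [0.5591, -0.1597, 0.18]
tcp_rot: [[0.998, -0.065, 0.002], [-0.065, -0.998, -0.001], [0.002, 0.001, -1.0]]
force: [-0.4, 0.3, -0.1]
width: 0.0708
```

```bash
python3 - <<'E'
from h import *
f=r.grab_frame("scene"); cv2.imwrite("pics/s10.png",cv2.resize(f[100:250,180:330,::-1],(600,600),interpolation=cv2.INTER_CUBIC))
o=r.get_obs();print(o["time"],o["tcp_pos"],o["force"],o["width"])
E
```

```text
10.75 [ 0.55905906 -0.15963527  0.17988987] [-0.1047488  -0.17675258  0.59739032] 0.06701058326076755
```

View pics/s10.png

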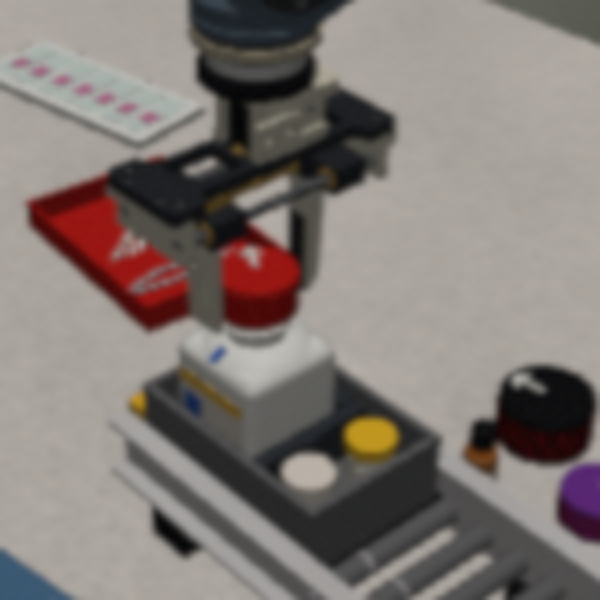

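move_arm --motion '[{"x": 0, "y": 0, "z": 0.002, "ax": 0, "ay": 0, "az": 0, "claw": 0.64}, {"x": 0, "y": 0, "z": 0.002, "ax": 0, "ay": 0, "az": 0, "claw": 0.62}]' --squeeze 3

```text
time: 10.92
tcp_pos: [0.5587, -0.1594, 0.1772]
tcp_rot: [[0.998, -0.065, 0.001], [-0.065, -0.998, -0.0], [0.001, 0.0, -1.0]]
force: [0.4, -0.3, 0.8]
width: 0.0587
```

move_arm --motion '[{"x": 0, "y": 0, "z": 0, "ax": 0, "ay": 0, "az": 0, "claw": 0.55}, {"x": 0, "y": 0, "z": 0, "ax": 0, "ay": 0, "az": 0, "claw": 0.55}, {"x": 0, "y": 0, "z": 0, "ax": 0, "ay": 0, "az": 0, "claw": 0.55}]' --squeeze 3

```text
time: 11.17
tcp_pos: [0.5587, -0.1594, 0.177]
tcp_rot: [[0.998, -0.065, 0.001], [-0.065, -0.998, -0.0], [0.001, 0.0, -1.0]]
force: [-0.2, 0.2, 3.2]
width: 0.0584
```

move_arm --motion '[{"x": 0, "y": 0, "z": 0, "ax": 0, "ay": 0, "az": 0, "claw": 0.85}, {"x": 0, "y": 0, "z": 0, "ax": 0, "ay": 0, "az": 0, "claw": 0.85}, {"x": 0, "y": 0, "z": 0, "ax": 0, "ay": 0, "az": 0.0175, "claw": 0.85}, {"x": 0, "y": 0, "z": 0, "ax": 0, "ay": 0, "az": 0.0175, "claw": 0.85}, {"x": 0, "y": 0, "z": 0, "ax": 0, "ay": 0, "az": 0.0175, "claw": 0.85}, {"x": 0, "y": 0, "z": 0, "ax": 0, "ay": 0, "az": 0.0175, "claw": 0.85}, {"x": 0, "y": 0, "z": 0, "ax": 0, "ay": 0, "az": 0.0175, "claw": 0.85}, {"x": 0, "y": 0, "z": 0, "ax": 0, "ay": 0, "az": 0.0175, "claw": 0.85}, {"x": 0, "y": 0, "z": 0, "ax": 0, "ay": 0, "az": 0.0175, "claw": 0.85}]'

```text
time: 11.92
tcp_pos: [0.5584, -0.1593, 0.1764]
tcp_rot: [[0.667, -0.745, -0.0], [-0.745, -0.667, 0.0], [-0.0, 0.0, -1.0]]
force: [0.2, 0.2, 0.4]
width: 0.0793
```

move_arm --motion '[{"x": 0, "y": 0, "z": 0, "ax": 0, "ay": 0, "az": 0.0175, "claw": 0.8}, {"x": 0, "y": 0, "z": 0, "ax": 0, "ay": 0, "az": 0.0175, "claw": 0.8}, {"x": 0, "y": 0, "z": 0, "ax": 0, "ay": 0, "az": 0.0175, "claw": 0.8}, {"x": 0, "y": 0, "z": 0, "ax": 0, "ay": 0, "az": 0.0175, "claw": 0.8}, {"x": 0, "y": 0, "z": 0, "ax": 0, "ay": 0, "az": 0.0175, "claw": 0.8}, {"x": 0, "y": 0, "z": 0, "ax": 0, "ay": 0, "az": 0.0175, "claw": 0.8}, {"x": 0, "y": 0, "z": 0, "ax": 0, "ay": 0, "az": 0.0175, "claw": 0.8}, {"x": 0, "y": 0, "z": 0, "ax": 0, "ay": 0, "az": 0, "claw": 0.66}, {"x": 0, "y": 0, "z": 0, "ax": 0, "ay": 0, "az": 0, "claw": 0.66}]'

```text
time: 12.67
tcp_pos: [0.5584, -0.1593, 0.1765]
tcp_rot: [[-0.03, -1.0, -0.0], [-1.0, 0.03, 0.0], [-0.0, 0.0, -1.0]]
force: [0.1, -0.6, -0.1]
width: 0.0653
```

move_arm --motion '[{"x": 0, "y": 0, "z": 0, "ax": 0, "ay": 0, "az": 0, "claw": 0.65}, {"x": 0, "y": 0, "z": 0, "ax": 0, "ay": 0, "az": 0, "claw": 0.63}]' --squeeze 3

```text
time: 12.83
tcp_pos: [0.5585, -0.1594, 0.1766]
tcp_rot: [[-0.031, -1.0, -0.0], [-1.0, 0.031, -0.0], [0.0, 0.0, -1.0]]
force: [-0.0, -0.3, 0.1]
width: 0.0595
```

```bash
python3 - <<'E'
from capm import *
c=cam("wrist"); f=r.grab_frame("wrist");cv2.imwrite("pics/w11.png",f[:,:,::-1])
o=r.get_obs();print(o["time"],o["tcp_pos"],o["force"],o["width"],o["q"])
E
```

```text
12.8833 [ 0.55850515 -0.15939909  0.17657758] [ 0.33246832 -0.63620855 -0.45169141] 0.05871435119509305 [-3.58095364e-01  4.51376006e-01  1.61244750e+00 -1.50174606e-04
  1.07781990e+00  1.24454830e+00]
```

View pics/w11.png

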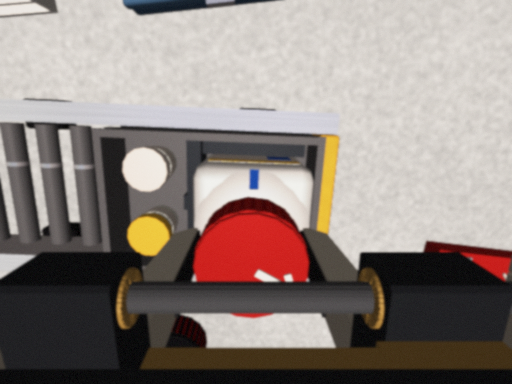

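move_arm --motion '[{"x": 0, "y": 0, "z": 0, "ax": 0, "ay": 0, "az": 0, "claw": 0.57}, {"x": 0, "y": 0, "z": 0, "ax": 0, "ay": 0, "az": 0, "claw": 0.57}, {"x": 0, "y": 0, "z": 0, "ax": 0, "ay": 0, "az": 0, "claw": 0.57}]' --squeeze 3

```text
time: 13.13
tcp_pos: [0.5585, -0.1594, 0.1766]
tcp_rot: [[-0.033, -0.999, 0.0], [-0.999, 0.033, -0.0], [0.0, -0.0, -1.0]]
force: [0.5, -1.5, -0.5]
width: 0.0582
```

move_arm --motion '[{"x": 0.0006, "y": 0, "z": 0, "ax": 0, "ay": 0, "az": 0, "claw": 0.5}, {"x": 0, "y": 0, "z": 0, "ax": 0, "ay": 0, "az": 0, "claw": 0.5}, {"x": 0, "y": 0, "z": -0.0002, "ax": 0, "ay": 0, "az": -0.01, "claw": 0.5}, {"x": 0, "y": 0, "z": -0.0002, "ax": 0, "ay": 0, "az": -0.01, "claw": 0.5}, {"x": 0, "y": 0, "z": -0.0002, "ax": 0, "ay": 0, "az": -0.01, "claw": 0.5}, {"x": 0, "y": 0, "z": -0.0002, "ax": 0, "ay": 0, "az": -0.01, "claw": 0.5}]' --squeeze 20

```text
time: 13.63
tcp_pos: [0.5585, -0.1595, 0.177]
tcp_rot: [[0.219, -0.976, -0.0], [-0.976, -0.219, 0.0], [-0.0, 0.0, -1.0]]
force: [-0.6, -0.2, -0.9]
width: 0.0581
```

```bash
python3 - <<'E'
from h import *
o=r.get_obs();print(o["time"],o["tcp_pos"],o["force"],o["ft_torque"],o["width"],o["q"][0]-o["q"][5],o["q"][5])
E
```

```text
13.6333 [ 0.55847277 -0.15952441  0.17701139] [-0.59817724 -0.22728258 -0.92294207] [-0.00864407  0.16260693  0.05830935] 0.058066759528315456 -1.34996994662802 0.9915146622206494
```

move_arm --motion '[{"x": 0, "y": 0, "z": -0.00038, "ax": 0, "ay": 0, "az": -0.019, "claw": 0.5}, {"x": 0, "y": 0, "z": -0.00038, "ax": 0, "ay": 0, "az": -0.019, "claw": 0.5}, {"x": 0, "y": 0, "z": -0.00038, "ax": 0, "ay": 0, "az": -0.019, "claw": 0.5}, {"x": 0, "y": 0, "z": -0.00038, "ax": 0, "ay": 0, "az": -0.019, "claw": 0.5}, {"x": 0, "y": 0, "z": -0.00038, "ax": 0, "ay": 0, "az": -0.019, "claw": 0.5}, {"x": 0, "y": 0, "z": -0.00038, "ax": 0, "ay": 0, "az": -0.019, "claw": 0.5}, {"x": 0, "y": 0, "z": -0.00038, "ax": 0, "ay": 0, "az": -0.019, "claw": 0.5}, {"x": 0, "y": 0, "z": -0.00038, "ax": 0, "ay": 0, "az": -0.019, "claw": 0.5}, {"x": 0, "y": 0, "z": -0.00038, "ax": 0, "ay": 0, "az": -0.019, "claw": 0.5}, {"x": 0, "y": 0, "z": -0.00038, "ax": 0, "ay": 0, "az": -0.019, "claw": 0.5}]'

```text
time: 14.47
tcp_pos: [0.5585, -0.1595, 0.1789]
tcp_rot: [[0.988, -0.153, -0.0], [-0.153, -0.988, 0.0], [-0.0, -0.0, -1.0]]
force: [-0.4, -0.0, 0.4]
width: 0.0581
```

```bash
python3 - <<'E'
from h import *
f=r.grab_frame("wrist");cv2.imwrite("pics/w12.png",f[:,:,::-1])
f=r.grab_frame("scene"); cv2.imwrite("pics/s12.png",cv2.resize(f[100:250,180:330,::-1],(600,600),interpolation=cv2.INTER_CUBIC))
o=r.get_obs();print(o["time"],o["tcp_pos"],o["force"],o["ft_torque"],o["width"],o["q"][0]-o["q"][5],o["q"][5])
E
```

```text
14.5667 [ 0.55848811 -0.15948979  0.17890953] [ 0.05998954 -0.41387952  0.02306252] [-0.06919703  0.04923219  0.03649759] 0.058184185300698577 -0.15708068530794225 -0.20131416672203636
```

View pics/w12.png

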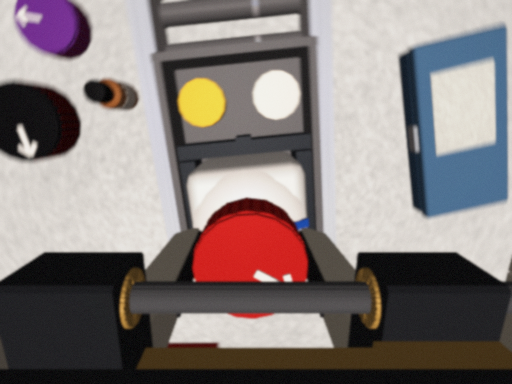

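View pics/s12.png

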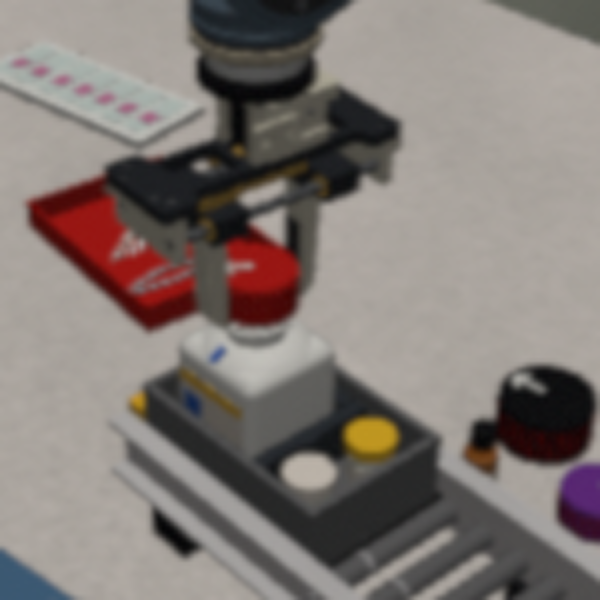

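move_arm --motion '[{"x": 0, "y": 0, "z": -0.00038, "ax": 0, "ay": 0, "az": -0.019, "claw": 0.5}, {"x": 0, "y": 0, "z": -0.00038, "ax": 0, "ay": 0, "az": -0.019, "claw": 0.5}, {"x": 0, "y": 0, "z": -0.00038, "ax": 0, "ay": 0, "az": -0.019, "claw": 0.5}, {"x": 0, "y": 0, "z": -0.00038, "ax": 0, "ay": 0, "az": -0.019, "claw": 0.5}, {"x": 0, "y": 0, "z": -0.00038, "ax": 0, "ay": 0, "az": -0.019, "claw": 0.5}, {"x": 0, "y": 0, "z": 0, "ax": 0, "ay": 0, "az": 0, "claw": 0.5}]'

```text
time: 15.07
tcp_pos: [0.5585, -0.1595, 0.1799]
tcp_rot: [[0.905, 0.425, -0.0], [0.425, -0.905, 0.0], [-0.0, -0.0, -1.0]]
force: [-0.1, 0.2, -0.2]
width: 0.0581
```

```bash
python3 - <<'E'
from h import *
f=r.grab_frame("top"); cv2.imwrite("pics/t13.png",cv2.resize(f[150:220,200:300,::-1],(800,560),interpolation=cv2.INTER_CUBIC))
f=r.grab_frame("scene"); cv2.imwrite("pics/s13.png",cv2.resize(f[140:200,210:270,::-1],(600,600),interpolation=cv2.INTER_CUBIC))
o=r.get_obs();print(o["time"],o["tcp_pos"],o["force"],o["ft_torque"],o["width"],o["q"][0]-o["q"][5],o["q"][5])
E
```

```text
15.1667 [ 0.55847992 -0.15958023  0.17984713] [-0.15078076 -0.75714897 -1.00374598] [-0.1085202   0.06279659 -0.01262793] 0.05810915286807678 0.43076916462178055 -0.7892668647637426
```

View pics/s13.png

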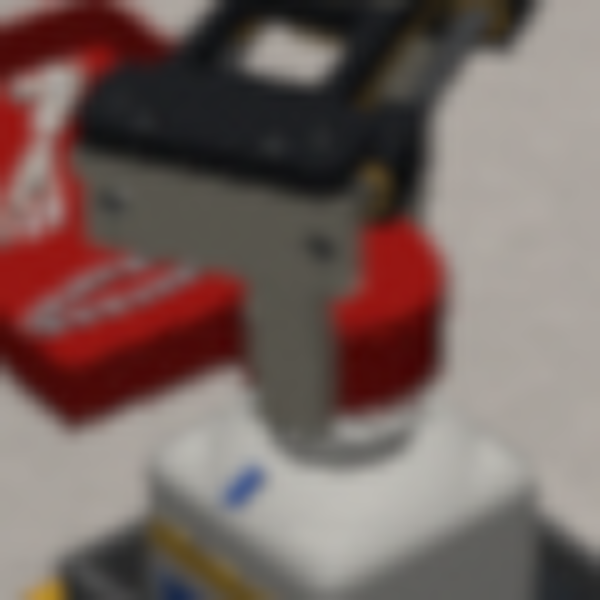

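View pics/t13.png

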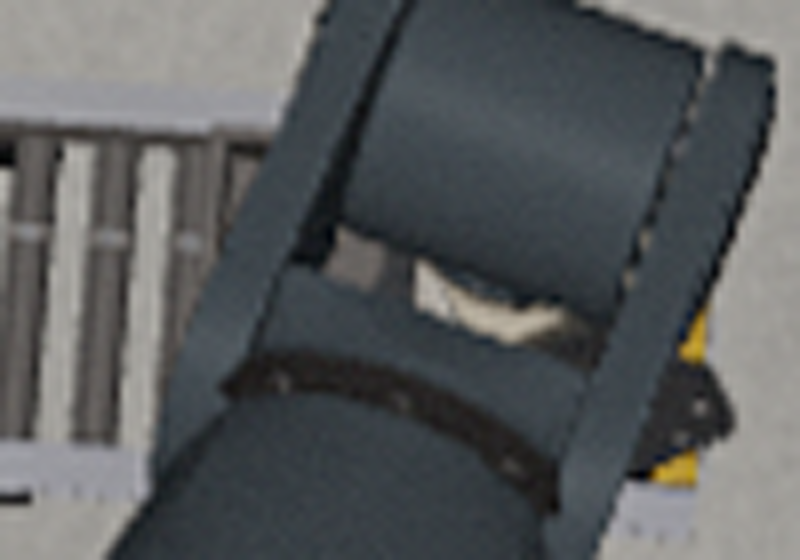

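move_arm --motion '[{"x": 0, "y": 0, "z": -0.00016, "ax": 0, "ay": 0, "az": -0.008, "claw": 0.5}, {"x": 0, "y": 0, "z": -0.00016, "ax": 0, "ay": 0, "az": -0.008, "claw": 0.5}, {"x": 0, "y": 0, "z": -0.00016, "ax": 0, "ay": 0, "az": -0.008, "claw": 0.5}, {"x": 0, "y": 0, "z": 0.002, "ax": 0, "ay": 0, "az": 0, "claw": 0.5}]'

```text
time: 15.5
tcp_pos: [0.5586, -0.1596, 0.1792]
tcp_rot: [[0.834, 0.552, 0.0], [0.552, -0.834, -0.0], [0.0, 0.0, -1.0]]
force: [-0.4, -0.4, 0.2]
width: 0.058
```

move_arm --motion '[{"x": 0, "y": 0, "z": 0.002, "ax": 0, "ay": 0, "az": 0, "claw": 0.5}]'

```text
time: 15.58
tcp_pos: [0.5585, -0.1596, 0.1781]
tcp_rot: [[0.835, 0.551, 0.0], [0.551, -0.835, 0.0], [0.0, 0.0, -1.0]]
force: [0.0, -0.3, -0.4]
width: 0.0585
```

move_arm --motion '[{"x": 0, "y": 0, "z": 0.002, "ax": 0, "ay": 0, "az": 0, "claw": 0.5}]'

```text
time: 15.67
tcp_pos: [0.5585, -0.1596, 0.177]
tcp_rot: [[0.834, 0.552, -0.0], [0.552, -0.834, 0.0], [-0.0, -0.0, -1.0]]
force: [-0.0, -0.1, -0.3]
width: 0.0583
```

move_arm --motion '[{"x": 0, "y": 0, "z": 0.002, "ax": 0, "ay": 0, "az": 0, "claw": 0.5}]'

```text
time: 15.75
tcp_pos: [0.5585, -0.1596, 0.1759]
tcp_rot: [[0.833, 0.553, -0.0], [0.553, -0.833, 0.0], [-0.0, -0.0, -1.0]]
force: [-0.4, -0.4, -0.4]
width: 0.0583
```

move_arm --motion '[{"x": 0, "y": 0, "z": 0.002, "ax": 0, "ay": 0, "az": 0, "claw": 0.5}]'

```text
time: 15.83
tcp_pos: [0.5585, -0.1596, 0.175]
tcp_rot: [[0.833, 0.553, -0.0], [0.553, -0.833, 0.0], [-0.0, -0.0, -1.0]]
force: [-1.2, 1.1, 8.1]
width: 0.0582
```

```bash
python3 - <<'E'
from h import *
f=r.grab_frame("wrist");cv2.imwrite("pics/w14.png",f[:,:,::-1])
f=r.grab_frame("scene"); cv2.imwrite("pics/s14.png",cv2.resize(f[140:200,210:270,::-1],(600,600),interpolation=cv2.INTER_CUBIC))
o=r.get_obs();print(o["time"],o["tcp_pos"],o["force"],o["ft_torque"],o["width"],o["q"][0]-o["q"][5],o["q"][5])
E
```

```text
15.9333 [ 0.55847319 -0.1596536   0.17515866] [-0.2950409   0.40661099  1.32399921] [-0.02726646  0.11698537  0.02175953] 0.05812156177253256 0.5872661053763151 -0.9458414765748582
```

View pics/s14.png

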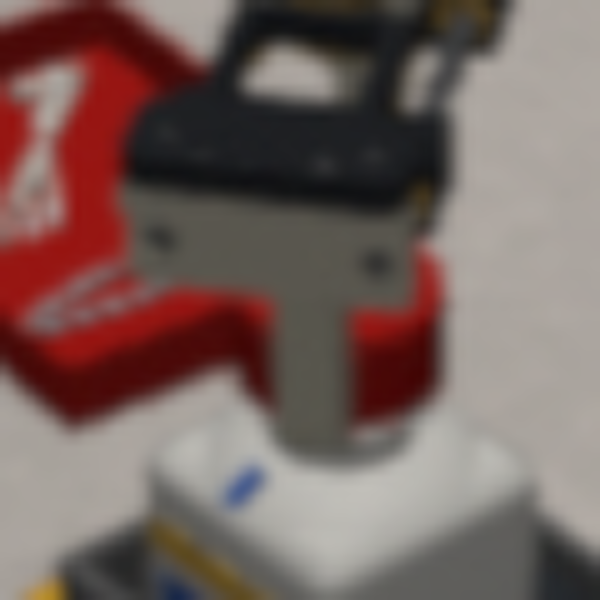

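View pics/w14.png

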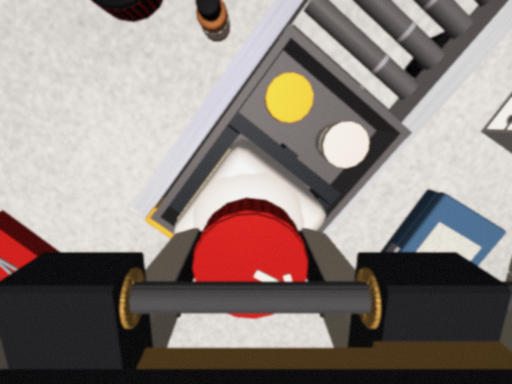

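The cap dropped 5 mm freely: z went from 0.180 to 0.175 m, then contact at about 8 N. Now I'll turn it forward.

move_arm --motion '[{"x": 0, "y": 0, "z": 0, "ax": 0, "ay": 0, "az": 0, "claw": 0.5}, {"x": 0, "y": 0, "z": 0, "ax": 0, "ay": 0, "az": 0, "claw": 0.5}, {"x": 0, "y": 0, "z": 0.0002, "ax": 0, "ay": 0, "az": 0.01, "claw": 0.5}, {"x": 0, "y": 0, "z": 0.0002, "ax": 0, "ay": 0, "az": 0.01, "claw": 0.5}, {"x": 0, "y": 0, "z": 0.0002, "ax": 0, "ay": 0, "az": 0.01, "claw": 0.5}, {"x": 0, "y": 0, "z": 0.0002, "ax": 0, "ay": 0, "az": 0.01, "claw": 0.5}, {"x": 0, "y": 0, "z": 0.0002, "ax": 0, "ay": 0, "az": 0.01, "claw": 0.5}]'

```text
time: 16.52
tcp_pos: [0.5586, -0.1597, 0.1746]
tcp_rot: [[0.964, 0.267, 0.0], [0.267, -0.964, -0.0], [0.0, 0.0, -1.0]]
force: [1.0, -0.0, 0.0]
width: 0.058
```

move_arm --motion '[{"x": 0, "y": 0, "z": 0.00038, "ax": 0, "ay": 0, "az": 0.019, "claw": 0.5}, {"x": 0, "y": 0, "z": 0.00038, "ax": 0, "ay": 0, "az": 0.019, "claw": 0.5}, {"x": 0, "y": 0, "z": 0.00038, "ax": 0, "ay": 0, "az": 0.019, "claw": 0.5}, {"x": 0, "y": 0, "z": 0.00038, "ax": 0, "ay": 0, "az": 0.019, "claw": 0.5}, {"x": 0, "y": 0, "z": 0.00038, "ax": 0, "ay": 0, "az": 0.019, "claw": 0.5}, {"x": 0, "y": 0, "z": 0.00038, "ax": 0, "ay": 0, "az": 0.019, "claw": 0.5}]'

```text
time: 17.02
tcp_pos: [0.5586, -0.1597, 0.1735]
tcp_rot: [[0.901, -0.433, 0.0], [-0.433, -0.901, -0.0], [0.0, -0.0, -1.0]]
force: [-0.6, 0.3, -1.2]
width: 0.0585
```

```bash
python3 - <<'E'
from h import *
o=r.get_obs();print(o["time"],o["tcp_pos"],o["force"],o["ft_torque"],o["width"],o["q"][0]-o["q"][5],o["q"][5])
E
```

```text
17.0167 [ 0.55859073 -0.15966772  0.17345643] [-0.57550728  0.30283412 -1.23129007] [-0.05653645  0.04368105 -0.0754147 ] 0.05847235866406697 -0.4483327369215724 0.08979582101112425
```

move_arm --motion '[{"x": 0, "y": 0, "z": 0.00038, "ax": 0, "ay": 0, "az": 0.019, "claw": 0.5}, {"x": 0, "y": 0, "z": 0.00038, "ax": 0, "ay": 0, "az": 0.019, "claw": 0.5}, {"x": 0, "y": 0, "z": 0.00038, "ax": 0, "ay": 0, "az": 0.019, "claw": 0.5}, {"x": 0, "y": 0, "z": 0.00038, "ax": 0, "ay": 0, "az": 0.019, "claw": 0.5}, {"x": 0, "y": 0, "z": 0.00038, "ax": 0, "ay": 0, "az": 0.019, "claw": 0.5}, {"x": 0, "y": 0, "z": 0.00038, "ax": 0, "ay": 0, "az": 0.019, "claw": 0.5}, {"x": 0, "y": 0, "z": 0.00038, "ax": 0, "ay": 0, "az": 0.019, "claw": 0.5}, {"x": 0, "y": 0, "z": 0.00038, "ax": 0, "ay": 0, "az": 0.019, "claw": 0.5}, {"x": 0, "y": 0, "z": 0.00038, "ax": 0, "ay": 0, "az": 0.019, "claw": 0.5}, {"x": 0, "y": 0, "z": 0.00038, "ax": 0, "ay": 0, "az": 0.019, "claw": 0.5}]'

```text
time: 17.85
tcp_pos: [0.5585, -0.1597, 0.1715]
tcp_rot: [[-0.071, -0.997, 0.0], [-0.997, 0.071, -0.0], [0.0, -0.0, -1.0]]
force: [-0.5, -0.9, 0.6]
width: 0.0579
```

move_arm --motion '[{"x": 0, "y": 0, "z": 0.00038, "ax": 0, "ay": 0, "az": 0.019, "claw": 0.5}, {"x": 0, "y": 0, "z": 0.00038, "ax": 0, "ay": 0, "az": 0.019, "claw": 0.5}, {"x": 0, "y": 0, "z": 0.00038, "ax": 0, "ay": 0, "az": 0.019, "claw": 0.5}, {"x": 0, "y": 0, "z": 0.00038, "ax": 0, "ay": 0, "az": 0.019, "claw": 0.5}, {"x": 0, "y": 0, "z": 0.00038, "ax": 0, "ay": 0, "az": 0.019, "claw": 0.5}, {"x": 0, "y": 0, "z": 0.00038, "ax": 0, "ay": 0, "az": 0.019, "claw": 0.5}, {"x": 0, "y": 0, "z": 0.00038, "ax": 0, "ay": 0, "az": 0.019, "claw": 0.5}, {"x": 0, "y": 0, "z": 0.00038, "ax": 0, "ay": 0, "az": 0.019, "claw": 0.5}, {"x": 0, "y": 0, "z": 0.00038, "ax": 0, "ay": 0, "az": 0.019, "claw": 0.5}, {"x": 0, "y": 0, "z": 0, "ax": 0, "ay": 0, "az": 0, "claw": 0.5}]'

```text
time: 18.68
tcp_pos: [0.5585, -0.1599, 0.1699]
tcp_rot: [[-0.911, -0.413, -0.0], [-0.413, 0.911, -0.0], [0.0, -0.0, -1.0]]
force: [-1.3, -2.3, 1.3]
width: 0.0581
```

```bash
python3 - <<'E'
from h import *
f=r.grab_frame("wrist");cv2.imwrite("pics/w15.png",f[:,:,::-1])
f=r.grab_frame("scene"); cv2.imwrite("pics/s15.png",cv2.resize(f[140:200,210:270,::-1],(600,600),interpolation=cv2.INTER_CUBIC))
o=r.get_obs();print(o["time"],o["tcp_pos"],o["force"],o["ft_torque"],o["width"],o["q"][0]-o["q"][5],o["q"][5])
E
```

```text
18.7833 [ 0.55840672 -0.15980869  0.16988032] [-1.6161247  -1.72541547  1.83027132] [-0.25009696  0.39395424 -0.06780956] 0.058190191974241495 -2.706694404726481 2.3479591686083654
```

View pics/w15.png

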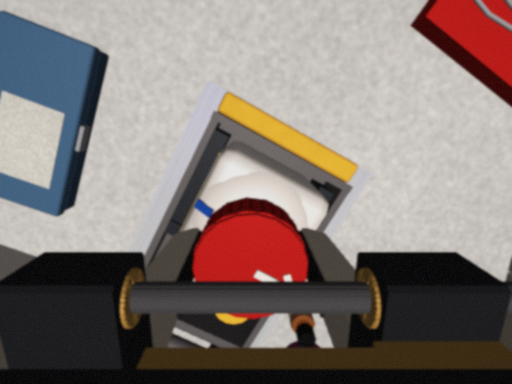

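View pics/s15.png

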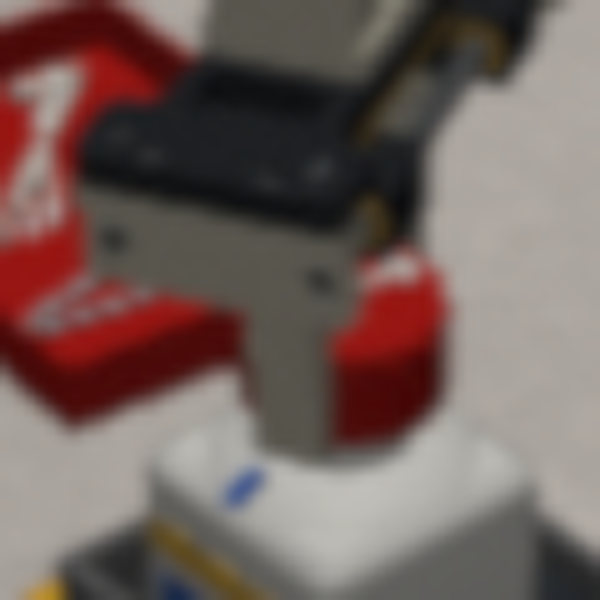

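move_arm --motion '[{"x": 0, "y": 0, "z": 0, "ax": 0, "ay": 0, "az": 0, "claw": 0.85}, {"x": 0, "y": 0, "z": 0, "ax": 0, "ay": 0, "az": 0, "claw": 0.85}, {"x": 0, "y": 0, "z": 0, "ax": 0, "ay": 0, "az": 0, "claw": 0.85}, {"x": 0, "y": 0, "z": 0, "ax": 0, "ay": 0, "az": -0.0185, "claw": 0.85}, {"x": 0, "y": 0, "z": 0, "ax": 0, "ay": 0, "az": -0.0185, "claw": 0.85}, {"x": 0, "y": 0, "z": 0, "ax": 0, "ay": 0, "az": -0.0185, "claw": 0.85}, {"x": 0, "y": 0, "z": 0, "ax": 0, "ay": 0, "az": -0.0185, "claw": 0.85}, {"x": 0, "y": 0, "z": 0, "ax": 0, "ay": 0, "az": -0.0185, "claw": 0.85}, {"x": 0, "y": 0, "z": 0, "ax": 0, "ay": 0, "az": -0.0185, "claw": 0.85}, {"x": 0, "y": 0, "z": 0, "ax": 0, "ay": 0, "az": -0.0185, "claw": 0.85}]'

```text
time: 19.62
tcp_pos: [0.5586, -0.1595, 0.1699]
tcp_rot: [[-0.314, -0.95, 0.0], [-0.95, 0.314, 0.0], [-0.0, -0.0, -1.0]]
force: [-0.1, -0.2, -0.1]
width: 0.0791
```

move_arm --motion '[{"x": 0, "y": 0, "z": 0, "ax": 0, "ay": 0, "az": -0.0185, "claw": 0.85}, {"x": 0, "y": 0, "z": 0, "ax": 0, "ay": 0, "az": -0.0185, "claw": 0.85}, {"x": 0, "y": 0, "z": 0, "ax": 0, "ay": 0, "az": -0.0185, "claw": 0.85}, {"x": 0, "y": 0, "z": 0, "ax": 0, "ay": 0, "az": -0.0185, "claw": 0.85}, {"x": 0, "y": 0, "z": 0, "ax": 0, "ay": 0, "az": -0.0185, "claw": 0.85}, {"x": 0, "y": 0, "z": 0, "ax": 0, "ay": 0, "az": -0.0185, "claw": 0.85}, {"x": 0, "y": 0, "z": 0, "ax": 0, "ay": 0, "az": -0.0185, "claw": 0.85}, {"x": 0, "y": 0, "z": 0, "ax": 0, "ay": 0, "az": -0.0185, "claw": 0.85}, {"x": 0, "y": 0, "z": 0, "ax": 0, "ay": 0, "az": -0.0185, "claw": 0.85}, {"x": 0, "y": 0, "z": 0, "ax": 0, "ay": 0, "az": -0.0185, "claw": 0.85}]'

```text
time: 20.45
tcp_pos: [0.5586, -0.1595, 0.1699]
tcp_rot: [[0.747, -0.665, 0.0], [-0.665, -0.747, 0.0], [-0.0, -0.0, -1.0]]
force: [-0.3, -0.5, 0.5]
width: 0.0786
```

move_arm --motion '[{"x": 0, "y": 0, "z": 0, "ax": 0, "ay": 0, "az": -0.0185, "claw": 0.85}, {"x": 0, "y": 0, "z": 0, "ax": 0, "ay": 0, "az": -0.0185, "claw": 0.85}, {"x": 0, "y": 0, "z": 0, "ax": 0, "ay": 0, "az": -0.0185, "claw": 0.85}, {"x": 0, "y": 0, "z": 0, "ax": 0, "ay": 0, "az": -0.0185, "claw": 0.85}, {"x": 0, "y": 0, "z": 0, "ax": 0, "ay": 0, "az": -0.0185, "claw": 0.85}, {"x": 0, "y": 0, "z": 0, "ax": 0, "ay": 0, "az": -0.0185, "claw": 0.85}, {"x": 0, "y": 0, "z": 0, "ax": 0, "ay": 0, "az": -0.0185, "claw": 0.85}, {"x": 0, "y": 0, "z": 0, "ax": 0, "ay": 0, "az": -0.0185, "claw": 0.85}, {"x": 0, "y": 0, "z": 0, "ax": 0, "ay": 0, "az": -0.0185, "claw": 0.85}, {"x": 0, "y": 0, "z": 0, "ax": 0, "ay": 0, "az": -0.0185, "claw": 0.85}]'

```text
time: 21.28
tcp_pos: [0.5586, -0.1595, 0.1699]
tcp_rot: [[0.907, 0.421, 0.0], [0.421, -0.907, 0.0], [0.0, -0.0, -1.0]]
force: [-0.9, -0.5, 0.7]
width: 0.0792
```

```bash
python3 - <<'E'
from h import *
f=r.grab_frame("wrist");cv2.imwrite("pics/w16.png",f[:,:,::-1])
f=r.grab_frame("scene"); cv2.imwrite("pics/s16.png",cv2.resize(f[140:200,210:270,::-1],(600,600),interpolation=cv2.INTER_CUBIC))
o=r.get_obs();print(o["time"],o["tcp_pos"],o["force"],o["ft_torque"],o["width"],o["q"][0]-o["q"][5],o["q"][5])
E
```

```text
21.3833 [ 0.55856353 -0.15950716  0.16985877] [ 0.16012093 -0.2446097  -0.14022381] [-0.07581676  0.02444972 -0.00640293] 0.07879275971486384 0.4312591928765954 -0.7896274230321755
```

View pics/w16.png

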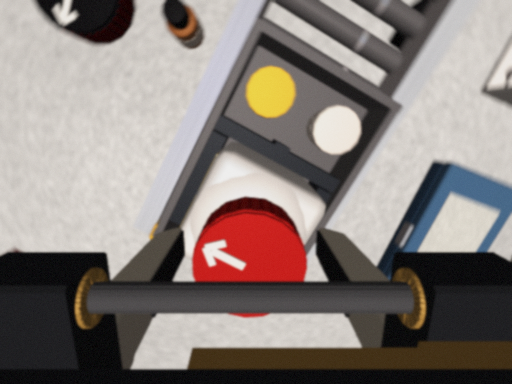

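View pics/s16.png

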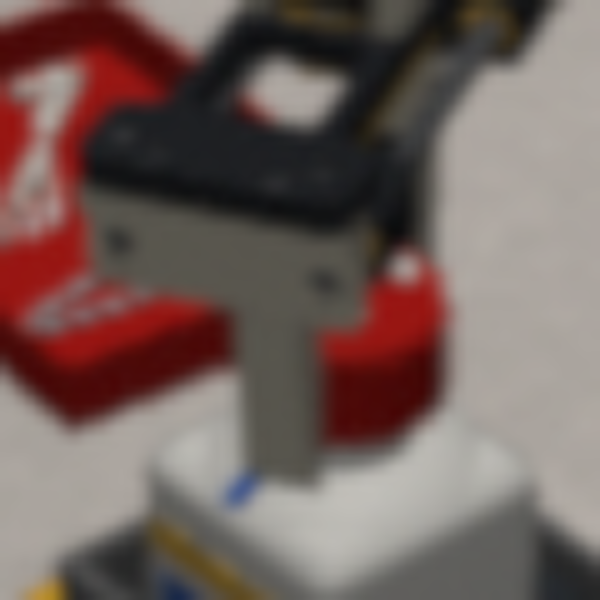

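move_arm --motion '[{"x": 0, "y": 0, "z": 0, "ax": 0, "ay": 0, "az": 0, "claw": 0.65}, {"x": 0, "y": 0, "z": 0, "ax": 0, "ay": 0, "az": 0, "claw": 0.65}, {"x": 0, "y": 0, "z": 0, "ax": 0, "ay": 0, "az": 0, "claw": 0.63}, {"x": 0, "y": 0, "z": 0, "ax": 0, "ay": 0, "az": 0, "claw": 0.63}, {"x": 0, "y": 0, "z": 0, "ax": 0, "ay": 0, "az": 0, "claw": 0.5}, {"x": 0, "y": 0, "z": 0, "ax": 0, "ay": 0, "az": 0, "claw": 0.5}, {"x": 0, "y": 0, "z": 0, "ax": 0, "ay": 0, "az": 0, "claw": 0.5}]' --squeeze 3

```text
time: 21.97
tcp_pos: [0.5584, -0.1597, 0.1699]
tcp_rot: [[0.91, 0.415, -0.0], [0.415, -0.91, 0.0], [-0.0, -0.0, -1.0]]
force: [-0.9, 0.2, 0.5]
width: 0.0584
```

move_arm --motion '[{"x": 0, "y": 0, "z": 0, "ax": 0, "ay": 0, "az": 0, "claw": 0.5}, {"x": 0, "y": 0, "z": 0, "ax": 0, "ay": 0, "az": 0, "claw": 0.5}, {"x": 0, "y": 0, "z": 0.0002, "ax": 0, "ay": 0, "az": 0.01, "claw": 0.5}, {"x": 0, "y": 0, "z": 0.0002, "ax": 0, "ay": 0, "az": 0.01, "claw": 0.5}, {"x": 0, "y": 0, "z": 0.00038, "ax": 0, "ay": 0, "az": 0.019, "claw": 0.5}, {"x": 0, "y": 0, "z": 0.00038, "ax": 0, "ay": 0, "az": 0.019, "claw": 0.5}, {"x": 0, "y": 0, "z": 0.00038, "ax": 0, "ay": 0, "az": 0.019, "claw": 0.5}, {"x": 0, "y": 0, "z": 0.00038, "ax": 0, "ay": 0, "az": 0.019, "claw": 0.5}]' --squeeze 20

```text
time: 22.63
tcp_pos: [0.5586, -0.1598, 0.1689]
tcp_rot: [[0.984, -0.18, 0.0], [-0.18, -0.984, -0.0], [0.0, 0.0, -1.0]]
force: [0.1, 0.2, 0.6]
width: 0.0581
```

```bash
python3 - <<'E'
from h import *
f=r.grab_frame("wrist");cv2.imwrite("pics/w17.png",f[:,:,::-1])
o=r.get_obs();print(o["time"],o["tcp_pos"],o["force"],o["ft_torque"],o["width"],o["q"][0]-o["q"][5],o["q"][5])
E
```

```text
22.6833 [ 0.55860247 -0.15976327  0.16887766] [-1.42090817 -1.47334556  0.91201383] [-0.27122295  0.26103425 -0.0763691 ] 0.058699023937182425 -0.18996479110846648 -0.16866742248182043
```

View pics/w17.png

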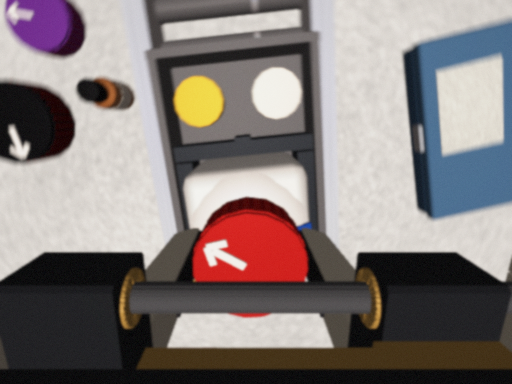

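move_arm --motion '[{"x": 0, "y": 0, "z": 0.00038, "ax": 0, "ay": 0, "az": 0.019, "claw": 0.5}, {"x": 0, "y": 0, "z": 0.00038, "ax": 0, "ay": 0, "az": 0.019, "claw": 0.5}, {"x": 0, "y": 0, "z": 0.00038, "ax": 0, "ay": 0, "az": 0.019, "claw": 0.5}, {"x": 0, "y": 0, "z": 0.00038, "ax": 0, "ay": 0, "az": 0.019, "claw": 0.5}, {"x": 0, "y": 0, "z": 0.00038, "ax": 0, "ay": 0, "az": 0.019, "claw": 0.5}, {"x": 0, "y": 0, "z": 0.00038, "ax": 0, "ay": 0, "az": 0.019, "claw": 0.5}, {"x": 0, "y": 0, "z": 0.00038, "ax": 0, "ay": 0, "az": 0.019, "claw": 0.5}, {"x": 0, "y": 0, "z": 0.00038, "ax": 0, "ay": 0, "az": 0.019, "claw": 0.5}, {"x": 0, "y": 0, "z": 0.00038, "ax": 0, "ay": 0, "az": 0.019, "claw": 0.5}, {"x": 0, "y": 0, "z": 0.00038, "ax": 0, "ay": 0, "az": 0.019, "claw": 0.5}]'

```text
time: 23.52
tcp_pos: [0.5586, -0.1598, 0.1671]
tcp_rot: [[0.198, -0.98, 0.0], [-0.98, -0.198, -0.0], [0.0, -0.0, -1.0]]
force: [0.1, -0.5, -0.4]
width: 0.0581
```

move_arm --motion '[{"x": 0, "y": 0, "z": 0.00038, "ax": 0, "ay": 0, "az": 0.019, "claw": 0.5}, {"x": 0, "y": 0, "z": 0.00038, "ax": 0, "ay": 0, "az": 0.019, "claw": 0.5}, {"x": 0, "y": 0, "z": 0.00038, "ax": 0, "ay": 0, "az": 0.019, "claw": 0.5}, {"x": 0, "y": 0, "z": 0.00038, "ax": 0, "ay": 0, "az": 0.019, "claw": 0.5}, {"x": 0, "y": 0, "z": 0.00038, "ax": 0, "ay": 0, "az": 0.019, "claw": 0.5}, {"x": 0, "y": 0, "z": 0.00038, "ax": 0, "ay": 0, "az": 0.019, "claw": 0.5}, {"x": 0, "y": 0, "z": 0.00038, "ax": 0, "ay": 0, "az": 0.019, "claw": 0.5}, {"x": 0, "y": 0, "z": 0.00038, "ax": 0, "ay": 0, "az": 0.019, "claw": 0.5}, {"x": 0, "y": 0, "z": 0.00038, "ax": 0, "ay": 0, "az": 0.019, "claw": 0.5}, {"x": 0, "y": 0, "z": 0, "ax": 0, "ay": 0, "az": 0.01, "claw": 0.5}]'

```text
time: 24.35
tcp_pos: [0.5586, -0.1599, 0.1653]
tcp_rot: [[-0.807, -0.591, 0.0], [-0.591, 0.807, -0.0], [0.0, -0.0, -1.0]]
force: [-1.2, -1.9, -0.5]
width: 0.0579
```

move_arm --motion '[{"x": 0, "y": 0, "z": 0, "ax": 0, "ay": 0, "az": 0, "claw": 0.5}, {"x": 0, "y": 0, "z": 0, "ax": 0, "ay": 0, "az": 0, "claw": 0.5}]'

```text
time: 24.52
tcp_pos: [0.5584, -0.1597, 0.1653]
tcp_rot: [[-0.802, -0.597, -0.0], [-0.597, 0.802, -0.0], [0.0, 0.0, -1.0]]
force: [-1.7, -1.1, 1.3]
width: 0.058
```

```bash
python3 - <<'E'
from h import *
f=r.grab_frame("wrist");cv2.imwrite("pics/w18.png",f[:,:,::-1])
f=r.grab_frame("scene"); cv2.imwrite("pics/s18.png",cv2.resize(f[140:230,200:290,::-1],(600,600),interpolation=cv2.INTER_CUBIC))
o=r.get_obs();print(o["time"],o["tcp_pos"],o["force"],o["ft_torque"],o["width"],o["q"][0]-o["q"][5],o["q"][5])
E
```

```text
24.6167 [ 0.55841991 -0.15968805  0.16530182] [-1.24416475 -1.27915772  0.04749032] [-0.17297803  0.39933001 -0.03229063] 0.05794548451259622 -2.5030287313113377 2.1444199649024522
```

View pics/w18.png

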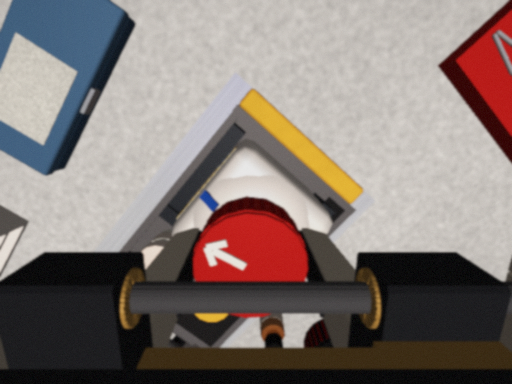

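View pics/s18.png

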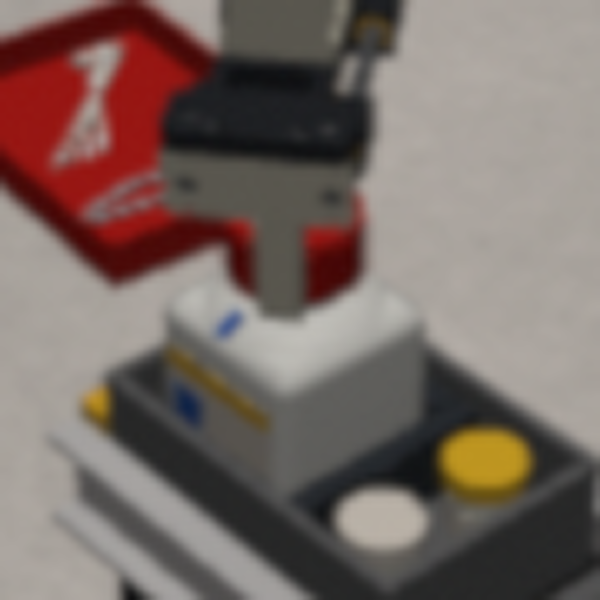

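```bash
python3 - <<'E'
from capm import *
c=cam("wrist"); f=r.grab_frame("wrist")
P=back(None,[[245,268],[205,245]],.1977,c)
d=P[1]-P[0]; print("arrow yaw",np.arctan2(d[1],d[0]))
m=back(None,[[208,200]],.158,c)[0]; print("mark",m, np.arctan2(m[1]+.1600,m[0]-.5586))
# tote rim front edge vs stop face, z .108/.086
s=back(None,[[243,103],[352,200]],.086,c); print("stop",s)
cv2.imwrite("pics/w19.png",cv2.resize(f[70:230,180:380,::-1],(800,600),interpolation=cv2.INTER_CUBIC))
o=r.get_obs();print(o["time"],o["tcp_pos"],o["force"],o["width"])
E
```

```text
arrow yaw 0.07047986852617975
mark [ 0.593225   -0.16384006  0.158     ] -0.11045279052117851
stop [[ 0.61246683 -0.22312904  0.086     ]
 [ 0.49108482 -0.21489552  0.086     ]]
24.6667 [ 0.55842423 -0.15966563  0.16528298] [-2.3552159  -1.57994061 -0.17512235] 0.0580929572093799
```

View pics/w19.png

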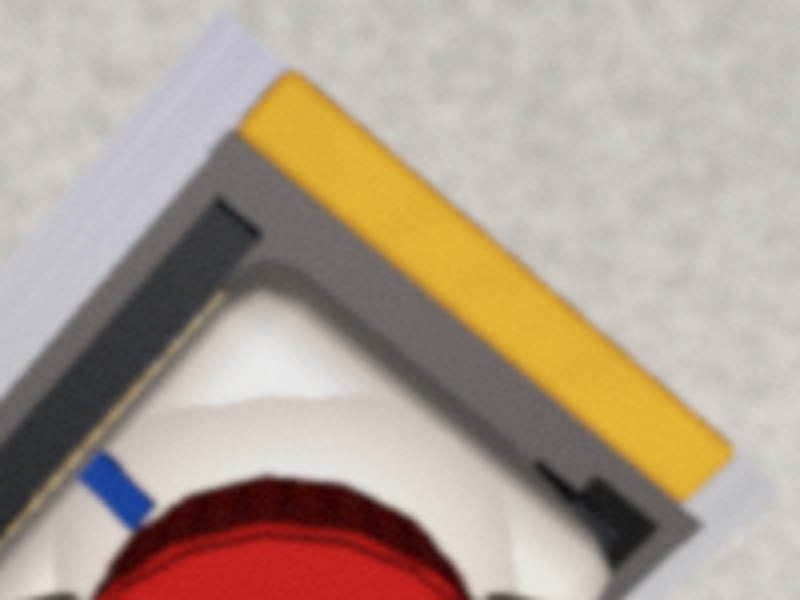

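The tote is flush with the stop, and the arrow is back near the mark after one turn (+0.14 rad from the track axis). I'm handing in now.

```bash
python3 - <<'E'
from h import *
r.finish_job()
o=r.get_obs();print(o["time"],o["tcp_pos"],o["force"],o["width"])
E
```

```text
the job is handed in; nothing more can be done
the job is handed in; nothing more can be done
```

The job is handed in: the tote is home against the yellow stop and the red cap is started about one turn on its thread. The gripper was still holding the cap when I handed in. No verdict was reported, so the result rests on my own checks.

- **Tote:** I pushed it along the rollers until the force rose to about 10–13 N at the stop. The rear wall then measured 179.5 mm from the stop face, against 180 mm expected. The last picture shows the tote edge touching the yellow with no gap. I could not measure the 2 mm drop onto the bay floor directly from the images.
- **Backward turn and drop:** I turned the cap back about 2.2 rad, then pressed lightly. It went down freely by 5 mm, then met contact at about 8 N.
- **Forward turn:** I turned it forward 6.23 rad (0.99 turn) with one regrip, and it came down 9.8 mm. The arrow ended about 0.14–0.18 rad past the blue mark, roughly where it was when the cap dropped.
- **Hold at the end:** The grip was set to 20 N with the fingers 58 mm apart, and the outside force was under 3 N. It took about 24.7 s of the 64 s.
- **Disagreements:** The camera estimates of the cap centre differed by up to 2.5 mm. I settled it by touching the cap lightly with the fingers in both directions. I did not re-measure the bystanders at the end, but nothing in the pictures showed any of them moved.

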